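# Load mortar blocks into a guarded test cell

### The job

Draw the red safety catch of the test cell, slide its clear guard fully open by the yellow handle, and lift the orange transport spacer off the bed and lay it flat in the blue tray. Stand every mortar block on the bed crosswise in one straight row that starts at the steel stop plate, sliding each one up until its ground face lies in full contact with the plate or with the block before it, centred on the plate. Then let go, slide the guard fully shut over the row and push the catch fully home again, leaving the other things on the bench where they stand.

Things in the scene. Friction and masses are not known exactly. Their poses are not given: they have to be found in the camera images.
- cell: fixed test cell: dark grey base plate 16 mm thick, pale green bed pad at its top (z 16 mm), where blocks stand. Origin at bench level; x from the catch side (robot's side) to the rear, y along the row and the guard's travel. Plate: x -170 to 88, y -175 to 152 mm. With the guard open the bed is free for x -75 to 75 mm, y -25 mm up to the stop plate's face at y 118 mm
- stop_face (a point): middle of the lower edge of the stop plate's working face, at bed level (z 16 mm), axes as the cell's. Steel plate 64 mm wide (x), 40 mm high, 10 mm thick, on the +y side of this point; the row runs from here to -y: in full contact the blocks' origins lie at x 0, z 0, y -13, -39, -65, -91 mm in this frame, each block's x along this x (either way round)
- guard (a joint): travel of the clear, yellow-edged sliding guard, m: 0 = shut over the row, 0.160 = open; opens towards the cell's -y, stays where left, friction 2 N. No end walls; roof 164 (x) by 130 mm (y), top at z 70 mm, side walls at x -80 and 80 mm; shut, the roof spans cell y 0 to 130 mm. While the catch is home the guard moves only 3 mm
- guard_handle (a point): middle of the guard's yellow handle bar, 102 mm above the bench; bar along the cell's x, 74 mm long, 12 mm thick (y), 14 mm high, on two posts 64 mm apart, 25 mm of free space under the bar; it travels with the guard (cell frame: x 0, y 65 mm minus the joint value)
- catch (a joint): travel of the slide-bolt catch, m: 0 = home (bars the guard), 0.028 = fully drawn; drawn towards the cell's -x, pushed home towards +x, stays where left, friction 2 N. Shut the guard before pushing it home: a bolt pushed in early stops the guard from shutting
- catch_knob (a point): grip point of the catch's red upright knob, on its axis 62 mm above the bench; knob round, 18 mm in diameter, from 34 to 74 mm above the bench; travels with the catch (cell frame: x -122 mm minus the joint value, y 47.5 mm). The shut guard's wall is 40 mm to its rear (+x), so grip it along the cell's y
- spacer: loose orange plastic transport spacer, a flat block 56 (its x) by 80 (its y) by 30 mm high, 0.13 kg; at the start it stands on the bed under the guard, roughly square to the cell; origin at the centre of its underside
- tray_in (a point): centre of the inner floor of the low blue tray, fixed to the bench, 4 mm above it; the tray is 140 (x) by 180 mm (y) outside, walls 4 mm thick, rim 20 mm above the bench; axes as the tray's
- block_a: loose light grey sawn mortar block, 60 (its x) by 26 (its y) by 32 mm high, about 0.12 kg; three or four of the four alike blocks are present; stands upright on the bench at the start, any yaw; origin at the centre of its underside; the two 60 x 32 mm faces, normal to its y, are the ground faces
- block_b: loose light grey sawn mortar block, 60 (its x) by 26 (its y) by 32 mm high, about 0.12 kg; three or four of the four alike blocks are present; stands upright on the bench at the start, any yaw; origin at the centre of its underside; the two 60 x 32 mm faces, normal to its y, are the ground faces
- block_c: loose light grey sawn mortar block, 60 (its x) by 26 (its y) by 32 mm high, about 0.12 kg; three or four of the four alike blocks are present; stands upright on the bench at the start, any yaw; origin at the centre of its underside; the two 60 x 32 mm faces, normal to its y, are the ground faces
- block_d: loose light grey sawn mortar block, 60 (its x) by 26 (its y) by 32 mm high, about 0.12 kg; three or four of the four alike blocks are present; stands upright on the bench at the start, any yaw; origin at the centre of its underside; the two 60 x 32 mm faces, normal to its y, are the ground faces
- core_disc: bystander: loose concrete disc, 60 mm across, 22 mm high; origin at the centre of its underside
- beaker: bystander: loose open glass beaker, 64 mm across, 85 mm high; origin at the centre of its underside
- reagent: bystander: loose amber bottle, 56 mm across, 120 mm high; origin at the centre of its underside
- weight: bystander: loose brass weight, 44 mm across, 45 mm high; origin at the centre of its underside
- marker_tin: bystander: loose blue tin, 90 x 60 x 22 mm; origin at the centre of its underside
There are look-alikes about, which are no part of the job. Leave any turquoise look-alike of the block_c alone. What is shaped like the block_a but pink is not meant.

How it is judged:
By the outcome, as a careful person would: the job done as asked, in the order asked, and still so for the second after the job is handed in, with the robot touching nothing.
Of block_a, block_b, block_c, block_d only 3 to 4 are there at a start; the rules pass over those that are not, and their reading is None.
At some moment in a run one of block_a, block_b, block_c, block_d may be knocked a few centimetres aside while the robot is not near it.
Once in a run the grip may slacken for a moment while it holds something.
It also fails if it takes over 210 s, if anything falls off the work surface, if the arm or the gripper's body presses on something with over 40 N, if the wrist force passes 120 N, or if a joint passes its speed limit or range.

### The arm

A 7-joint arm with a two-finger parallel gripper is mounted at the origin on the work surface. World frame = base frame: x ahead of the robot, y to its left, z up, the work surface at z = 0. Lengths are in mm, angles in rad, forces in N, time in s.
With the tool pointing down it reaches from about 400 to 875 mm from the base axis. Payload 4.4 kg.
Tool frame: the origin (TCP) lies midway between the tips of the shut fingers; the grasp point (between the pads) lies 19 mm behind it; z points along the fingers, y is the line along which they close (so a half turn about z gives the same grasp; the last joint's range is limited). The gripper opens to 85 mm and grips with 20 to 120 N. Pads are 22 mm wide; open, the fingers measure 114 mm over their backs; the gripper's body (76 mm by 85 mm) begins 54 mm behind the grasp point. The pads swing forward as they close: fully open they stand 13 mm farther back than shut.
Start: joints at [1.176, 0.628, 0.038, 1.517, -0.027, 0.996, -0.02], TCP at [209.918, -615.185, 231.313] pointing down, gripper open.
Joint ranges: [-3.06, 3.06], [-0.37, 2.12], [-1.25, 1.32], [0.18, 2.47], [-1.1, 4.24], [0.23, 1.98], [-2.94, 2.94]. Speed limits (rad/s): [2.57, 2.57, 3.14, 3.14, 3.14, 3.14, 3.14].

### API

Orientations are given as [roll, pitch, yaw] about the fixed x, y, z axes, in that order (R = Rz(yaw) Ry(pitch) Rx(roll)).
In Python, from cell import ctrl gives the robot as it stands. The module is installed in compiled form; this text tells all that it offers.
- The arm moves only by the tool step_arm, never from a script. Its argument "commands" is one flat list of numbers, 7 for each row, row after row: the shift along the tool's x, y, z in cm, then the turn, a rotation vector about the tool's x, y, z in rad, then the opening, from 0 (shut) to 1 (fully open). A call has 1 to 10 rows; each row is the pose to reach, as a shift and turn from the pose commanded when the call began, along the tool's axes at that moment; what a row does not reach only later rows make up. A row lasts 1/10 s, in which the tool goes at most 50 mm and 8.59 degrees, less where a joint would pass 70% of its speed; a pose out of reach is approached as far as the arm can. A call with a gripper value outside its range is refused whole. The fingers move at their own pace and stop on an object; the grip force is fixed at half the most. Time passes only in rows, so rows that repeat a pose let the fingers close. It gives the time, the measured TCP pose, the force, the opening and the grip force at its end, in the units of the state.
- ctrl.read_state(): the state, without advancing time (a new reading comes with each control period).
- ctrl.get_image(name): name is "scene" or "top"; returns a dict with "image" (420x560x3 uint8, red, green, blue), "range_z" (420x560 float32, mm along the optical axis (not along the pixel's ray), 0 where there is no reading), "vfov" (degrees; the focal length in pixels is half the picture's height over the tangent of half this angle, whatever the lens; pixels are square), "cx", "cy" (the principal point, pixels), "world_to_cam" (4x4, takes a point from world to camera coordinates). Camera axes: x right, y down, z forward; pixel columns grow to the right and rows downward; lengths in mm; the calibration is good to about 2 mm. A picture is of the moment at which its call begins.
- ctrl.finish_job(): hands the job in; it is judged then, once.
The state is a dict: "clock": time; "qpos": joint angles; "qd": joint speeds; "tau": joint torques, N m; "eef_pos": TCP position; "tool_rot": TCP orientation; "force": force on the tool from outside, world axes, zero at the start; "torque": the same for the moment, N m; "width": finger opening in mm; "gripper_force": force on a finger pad.
Only numpy, scipy, OpenCV 4.12 (cv2) and the standard library are available. Lean on these libraries where they do the work, as an engineer would, in place of code of your own. Each camera call takes 0.05 s, during which the arm holds its last target. There are 200 camera calls.

## Working session

There is one attempt and no reset: what is moved stays moved. The work goes in short steps, Python scripts to look and compute and a tool call to move; the robot and the scene stay as the last step left them, time stands still between calls to the robot, and variables do not carry over. Pictures are saved under pics/ and viewed, at most 14 in all, crops included, and the job is handed in when it is done.

Besides the shell and the picture viewer there is one more tool, called after "Request:" as name(argument=value, ...), one argument or row to a line, values as JSON. step_arm: Moves the arm, as the interface text tells. Its arguments: {"type":"object","properties":{"commands":{"type":"array"}},"required":["commands"]}

```bash
ls; mkdir -p pics
cat > h.py <<'E'
import numpy as np, cv2
from cell import ctrl
def shot(name,fn=None):
    d=ctrl.get_image(name)
    if fn: cv2.imwrite('pics/'+fn,d['image'][:,:,::-1])
    d['f']=210/np.tan(np.radians(d['vfov'])/2); d['T']=np.array(d['world_to_cam']); return d
def ray(d,u,v,z):
    T=d['T'];R=T[:3,:3];o=-R.T@T[:3,3];w=R.T@np.array([(u-d['cx'])/d['f'],(v-d['cy'])/d['f'],1])
    return o+w*(z-o[2])/w[2]
def cloud(d):
    v,u=np.mgrid[0:420,0:560];z=d['range_z'].astype(float)
    P=np.stack([(u-d['cx'])/d['f']*z,(v-d['cy'])/d['f']*z,z],-1)
    T=d['T'];return (P-T[:3,3])@T[:3,:3]
def proj(d,p):
    q=d['T'][:3,:3]@np.array(p)+d['T'][:3,3];return q[0]/q[2]*d['f']+d['cx'],q[1]/q[2]*d['f']+d['cy']
E
python3 - <<'E'
from h import *
for n in('top','scene'):
    d=shot(n,n+'0.png');print(n,d['vfov'],d['cx'],d['cy'],d['T'].round(3).tolist())
print(ctrl.read_state())
E
```

```text
pics
top 42.13409788062731 285.2155370691631 212.5601419533263 [[-0.02, -1.0, -0.015, 15.777], [-0.986, 0.023, -0.168, 579.294], [0.168, 0.011, -0.986, 1556.752], [0.0, 0.0, 0.0, 1.0]]
scene 43.98780850305489 266.5614402851872 213.00870883278537 [[0.844, 0.536, 0.005, -485.827], [0.448, -0.702, -0.553, -214.013], [-0.293, 0.469, -0.833, 1524.042], [0.0, 0.0, 0.0, 1.0]]
{'clock': 0.1, 'qpos': array([ 1.17622803,  0.62922415,  0.03846286,  1.51828671, -0.02701513,
        0.99628245, -0.01996735]), 'qd': array([ 0.00044075, -0.00399813,  0.00061978, -0.00180899,  0.000701  ,
       -0.00097171,  0.00102966]), 'tau': array([ 3.48380359e-03, -5.64533830e+01,  1.23080358e+00, -1.93974906e+01,
        1.13804138e-02,  5.40438050e-03, -4.10757559e-05]), 'eef_pos': array([ 209.71204059, -614.6472996 ,  230.49448786]), 'tool_rot': array([-3.13991038e+00,  1.35357335e-05,  3.28777658e-01]), 'force': array([-0.49875529,  0.30176997,  0.35225031]), 'torque': array([-0.01866375,  0.05847747, -0.01108097]), 'gripper_force': 0.0, 'width': 85.52405966399128}
```

View pics/top0.png

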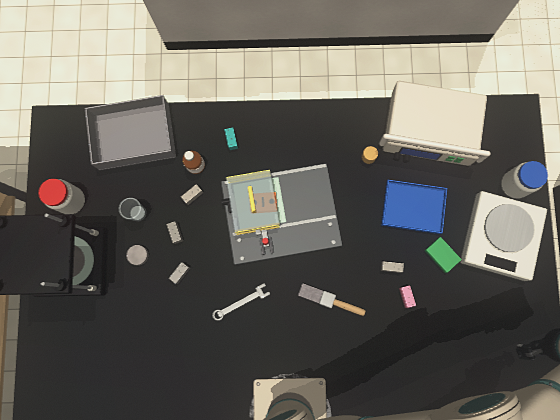

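View pics/scene0.png

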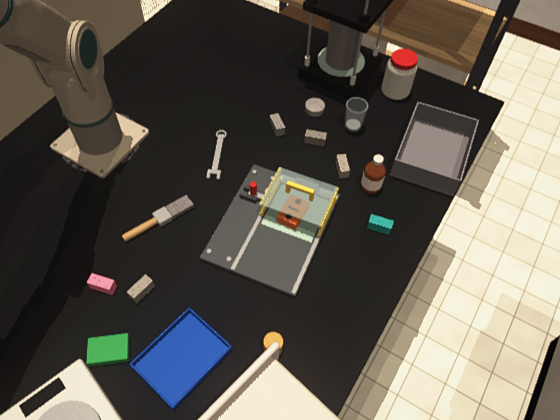

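The top view shows four grey blocks, at (191,194), (174,232), (179,273) and (393,267). The look-alikes are pink at (407,297) and turquoise at (231,138). The cell is at (285,213) with its row direction +y to the left, the red knob is at (265,240), and the blue tray is at (415,207). Next I measure them.

```bash
cat >> h.py <<'E'
def rect(d,mask,z):
    """min-area rect of mask's outline cast on plane z, world xy: centre,size(long,short),yaw of long axis"""
    c=max(cv2.findContours(mask.astype(np.uint8),0,1)[0],key=cv2.contourArea)
    p=np.array([ray(d,u,v,z)[:2] for u,v in c[:,0]],np.float32)
    (x,y),(w,h),a=cv2.minAreaRect(p)
    if w<h: w,h,a=h,w,a+90
    return np.round([x,y,w,h,(a+90)%180-90],1)
def blocks(d,zlo=22,zhi=45):
    P=cloud(d);hsv=cv2.cvtColor(d['image'],cv2.COLOR_RGB2HSV)
    m=((P[...,2]>zlo)&(P[...,2]<zhi)&(d['range_z']>0)&(hsv[...,1]<75)&(hsv[...,2]>95)).astype(np.uint8)
    n,L,S,C=cv2.connectedComponentsWithStats(m);out=[]
    for i in range(1,n):
        if 60<S[i,4]<500: out.append((C[i].round(),S[i,4],rect(d,L==i,32),P[L==i][:,2].mean().round(1)))
    return out
E
python3 - <<'E'
from h import *
for n in('top','scene'):
    d=shot(n);P=cloud(d);hsv=cv2.cvtColor(d['image'],cv2.COLOR_RGB2HSV)
    print(n)
    for b in blocks(d):print(*b)
    H,S,V=[hsv[...,i] for i in range(3)]
    blue=(H>105)&(H<125)&(S>150)&(V>60)
    k=lambda m:cv2.morphologyEx(m.astype(np.uint8),2,np.ones((3,3)))
    n_,L,St,C=cv2.connectedComponentsWithStats(k(blue))
    for i in range(1,n_):
        if St[i,4]>1000: print('tray',C[i],rect(d,L==i,20))
    pl=(P[...,2]>10)&(P[...,2]<22)&(P[...,0]>350)&(P[...,0]<750)&(abs(P[...,1])<260)&(S<90)
    n_,L,St,C=cv2.connectedComponentsWithStats(k(pl))
    i=1+St[1:,4].argmax();print('plate piece',C[i],St[i],rect(d,L==i,16))
    red=((H<6)|(H>174))&(S>170)&(V>90)
    n_,L,St,C=cv2.connectedComponentsWithStats(red.astype(np.uint8))
    for i in range(1,n_):
        if St[i,4]>5: print('red',C[i].round(1),St[i,4],P[L==i].mean(0).round(1),P[L==i][:,2].max())
    yel=(H>20)&(H<33)&(S>170)&(V>120)
    n_,L,St,C=cv2.connectedComponentsWithStats(yel.astype(np.uint8))
    for i in range(1,n_):
        if St[i,4]>15: print('yel',C[i].round(1),St[i,4],P[L==i].mean(0).round(1),np.median(P[L==i][:,2]), rect(d,L==i,109))
d=shot('top');im=d['image'][150:290,150:430];cv2.imwrite('pics/crop1.png',cv2.resize(im,None,fx=2.85,fy=2.85,interpolation=3)[:,:,::-1])
E
```

```text
top
[509. 187.] 92 [ 648.9 -666.7   81.9   35.5   19.4] 32.9
[191. 193.] 167 [648.  285.1  58.9  25.7 -50.8] 32.5
[ 76. 203.] 90 [625.7 634.9  86.8  40.7 -31.8] 32.3
[475. 209.] 82 [ 580.9 -562.    99.8   13.8  -15.5] 34.8
[174. 231.] 174 [533.1 335.8  59.5  25.2  18.8] 32.1
[477. 261.] 130 [ 438.8 -582.3  135.3   73.2   72.5] 34.8
[136. 254.] 167 [468.5 444.3  55.5  55.2 -37. ] 25.2
[393. 266.] 186 [ 416.1 -306.4   61.2   25.9   83. ] 31.9
[178. 273.] 181 [411.7 320.1  59.6  25.9 -38.1] 33.4
[406. 294.] 73 [ 333.7 -342.6   47.7   20.5    8.1] 32.0
tray [412.89090208 207.28681573] [ 591.9 -381.9  180.2  135.2   80.2]
plate piece [303.52386207 211.84717241] [ 264  165   77   94 3625] [591.5 -30.6 259.4 229.2   8. ]
red [ 52.  191.6] 571 [638.4 655.8 142.7] 1631.913829739519
red [264.9 240.4] 17 [495.5  63.1  74.2] 79.30316648803374
scene
[398.  91.] 120 [661.4 626.5  70.5  35.   32.7] 33.6
[277. 121.] 130 [409.8 315.6  59.3  24.8 -38.2] 31.3
[353. 124.] 69 [603.4 427.1  41.6  23.6  17. ] 33.2
[316. 134.] 138 [531.4 331.9  59.5  25.1  18.9] 31.7
[343. 163.] 155 [646.9 280.9  59.1  25.3 -50.8] 30.9
[370. 185.] 106 [745.  255.   55.   35.5  14.6] 33.8
[139. 286.] 253 [ 415.9 -311.    59.6   25.8   82.8] 31.1
tray [181.32089994 358.10440103] [ 597.3 -387.9  181.2  144.1   80.3]
plate piece [261.91987559 246.51021919] [ 200  194  121  101 6752] [593.8 -43.5 258.1 217.9   8.5]
red [404.4  57.5] 384 [637.8 667.4 121.6] 1153.2213483287987
red [253.  187.1] 59 [503.9  47.2  81.7] 1153.2213483287987
```

View pics/crop1.png

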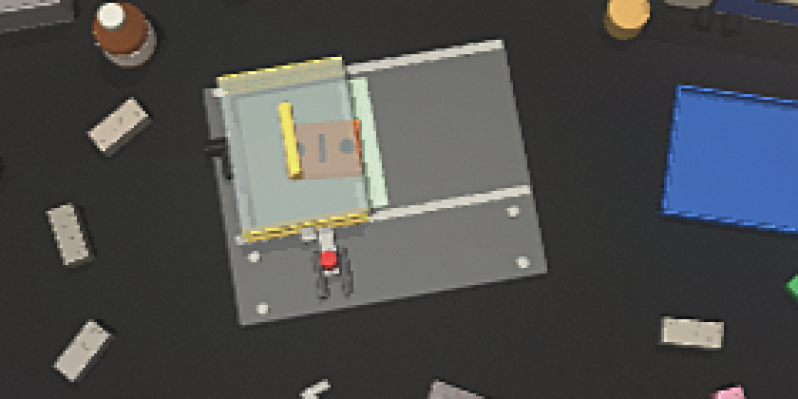

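The crop shows the guard shut, with the handle at crop (288,140), the orange spacer below it at (328,150), the knob at (328,260), and the black stop bracket on the left at (222,150). The four grey blocks each measure 60x26 at z 32. They are distinct from the pink one (406,297) and the turquoise one (231,138). Next I refine the cell pose from both views.

Run:
```python
from h import *
from scipy.optimize import least_squares
D={n:shot(n) for n in('top','scene')}
def cen(m,roi):
    M=np.zeros_like(m);a,b,c,e=roi;M[a:b,c:e]=m[a:b,c:e]
    n,L,S,C=cv2.connectedComponentsWithStats(M.astype(np.uint8));return L,S,C
for n,d in D.items():
    hsv=cv2.cvtColor(d['image'],cv2.COLOR_RGB2HSV);H,S,V=[hsv[...,i].astype(int) for i in range(3)]
    # white rails & plate corners
    roi=(140,290,200,360) if n=='top' else (140,300,190,350)
    L,St,C=cen(((H<6)|(H>174))&(S>150)&(V>70),(225,260,250,280) if n=='top' else (175,205,240,265))
    for i in range(1,len(C)):
        if St[i,4]>4: print(n,'red',C[i],St[i],'z74',ray(d,*C[i],74).round(1),'z54',ray(d,*C[i],54).round(1))
    L,St,C=cen((H>22)&(H<34)&(S>150)&(V>120),roi)
    for i in range(1,len(C)):
        if St[i,4]>20: print(n,'yel',C[i].round(1),St[i],'z109',ray(d,*C[i],109).round(1),rect(d,L==i,109))
    L,St,C=cen(((H<14)|(H>172))&(S>75)&(V>100),(180,225,240,290) if n=='top' else (185,240,270,320))
    for i in range(1,len(C)):
        if St[i,4]>40: print(n,'org',C[i].round(1),St[i],rect(d,L==i,46))
    # plate: dark grey
    P=cloud(d)
    m=((P[...,2]>9)&(P[...,2]<23)&(P[...,0]>400)&(P[...,0]<760)&(abs(P[...,1])<240)&(V>60)).astype(np.uint8)
    m=cv2.morphologyEx(m,3,np.ones((5,5)))
    c=max(cv2.findContours(m,0,1)[0],key=cv2.contourArea);h=cv2.convexHull(c);a=cv2.approxPolyDP(h,4,True)[:,0]
    for q in a: print(n,'plate',q,ray(d,*map(float,q),16).round(1)[:2])
# predict with cell pose guess
for o in [(624.2,31.3,8.2)]:
    c,s=np.cos(np.radians(o[2])),np.sin(np.radians(o[2]))
    for nm,p in dict(FR=(-170,-175,16),RR=(88,-175,16),FL=(-170,152,16),RL=(88,152,16),knob=(-122,47.5,74),hand=(0,65,109)).items():
        w=[o[0]+c*p[0]-s*p[1],o[1]+s*p[0]+c*p[1],p[2]]
        print(nm,np.round(w,1),[np.round(proj(d,w),1) for d in D.values()])
```

```text
top red [264.64516129 240.64516129] [262 238   6   7  31] z74 [494.7  63.8  74. ] z54 [497.1  64.8  54. ]
top plate [326 164] [ 732.5 -123.8]
top plate [341 245] [ 483.5 -160.2]
top plate [235 264] [433.9 155.5]
top plate [225 206] [609.4 184.9]
top plate [273 172] [711.3  38.2]
scene red [253.         187.80246914] [250 182   7  13  81] z74 [501.9  49.8  74. ] z54 [493.6  61.9  54. ]
scene yel [299.1 186.1] [287 181  27  12  67] z109 [610.7  94.9 109. ] [613.   95.3  69.7   8.5   8.6]
scene yel [329.3 207.7] [321 188  18  39  51] z109 [705.5  78.2 109. ] [705.   81.8 122.2   3.2 -81.1]
scene org [287.8 220.5] [277 212  24  18 234] [618.   29.5  61.1  35.5   4. ]
scene plate [253 165] [434.4 151.2]
scene plate [339 194] [684.2 192.4]
scene plate [294 295] [ 733.  -127.1]
scene plate [200 257] [ 483.6 -164.4]
FR [ 480.9 -166.2   16. ] [array([343. , 245.8]), array([198.7, 257. ])]
RR [ 736.3 -129.4   16. ] [array([327.8, 162.8]), array([294.7, 296.4])]
FL [434.3 157.5  16. ] [array([234.3, 263.9]), array([254.2, 163.5])]
RL [689.6 194.3  16. ] [array([221.9, 180.1]), array([341.1, 194.4])]
knob [496.7  60.9  74. ] [array([265.6, 239.9]), array([253.6, 184. ])]
hand [614.9  95.6 109. ] [array([252.2, 197.5]), array([300.7, 186.7])]
```

```bash
cat >> h.py <<'E'
from scipy.spatial.transform import Rotation as Ro
CO=np.array([622.7,31.8]);CY=0.150
def c2w(x,y,o=None,yaw=None):
    c,s=np.cos(CY),np.sin(CY);return CO+[c*x-s*y,s*x+c*y]
def plan(x,y,z,yaw=None):
    s=ctrl.read_state();R=Ro.from_euler('xyz',s['tool_rot'])
    d=R.inv().apply(np.array([x,y,z])-s['eef_pos'])/10
    yaw=s['tool_rot'][2] if yaw is None else yaw
    r=(R.inv()*Ro.from_euler('xyz',[np.pi,0,yaw])).as_rotvec()
    print('t%.1f'%s['clock'],'pos',s['eef_pos'].round(1),'yaw %.3f w%.1f gf%.1f'%(s['tool_rot'][2],s['width'],s['gripper_force']),'F',s['force'].round(1),'-> d',d.round(2),'r',r.round(3))
E
python3 -c "
from h import *
k=c2w(-122,47.5);print(k,c2w(0,65));plan(k[0],k[1],130,CY);plan(k[0],k[1],43,CY)"
```

```text
[494.9716172   60.53517404] [612.98652139  96.07012007]
t0.3 pos [ 209.9 -615.1  231.1] yaw 0.329 w85.4 gf0.0 F [0.1 0.5 0.1] -> d [ 48.8  -54.73  10.13] r [-0.     0.     0.179]
t0.3 pos [ 209.9 -615.1  231.1] yaw 0.329 w85.4 gf0.0 F [0.1 0.5 0.1] -> d [ 48.8  -54.73  18.83] r [-0.     0.     0.179]
```

Request:
step_arm(
  commands=[4, -4.5, 0, 0, 0, 0.03, 1, 8, -9, 0, 0, 0, 0.06, 1, 12, -13.5, 0, 0, 0, 0.09, 1, 16, -18, 0, 0, 0, 0.12, 1, 20, -22.4, 0, 0, 0, 0.15, 1, 24, -27, 2, 0, 0, 0.179, 1, 27, -30, 4, 0, 0, 0.179, 1, 30, -33.7, 6, 0, 0, 0.179, 1, 33, -37, 8, 0, 0, 0.179, 1, 36, -40, 9, 0, 0, 0.179, 1],
)

```text
clock: 1.35
eef_pos: [401.4, -164.3, 157.2]
tool_rot: [3.141, -0.001, 0.149]
force: [1.0, -0.3, 0.2]
width: 85.6
gripper_force: 0.0
```

```bash
python3 -c "
from h import *
k=c2w(-122,47.5);plan(k[0],k[1],120,CY);plan(k[0],k[1],43,CY);print(ctrl.read_state()['qpos'].round(2))"
```

```text
t1.4 pos [ 401.4 -164.3  157.2] yaw 0.149 w85.6 gf0.0 F [ 1.  -0.3  0.2] -> d [ 12.59 -20.85   3.72] r [ 0.    -0.001 -0.001]
t1.4 pos [ 401.4 -164.3  157.2] yaw 0.149 w85.6 gf0.0 F [ 1.  -0.3  0.2] -> d [ 12.58 -20.85  11.42] r [ 0.    -0.001 -0.001]
[ 0.29  0.45  0.05  2.17 -0.05  0.52 -1.05]
```

Request:
step_arm(
  commands=[2.5, -4.2, 0.7, 0, 0, 0, 1, 5, -8.4, 1.5, 0, 0, 0, 1, 7.5, -12.6, 2.3, 0, 0, 0, 1, 10, -16.8, 3, 0, 0, 0, 1, 12.6, -20.85, 3.7, 0, 0, 0, 1, 12.6, -20.85, 6.5, 0, 0, 0, 1, 12.6, -20.85, 9.5, 0, 0, 0, 1, 12.6, -20.85, 11.4, 0, 0, 0, 1, 12.6, -20.85, 11.4, 0, 0, 0, 1, 12.6, -20.85, 11.4, 0, 0, 0, 1],
)

```text
clock: 2.35
eef_pos: [494.7, 59.0, 43.8]
tool_rot: [3.142, 0.0, 0.15]
force: [0.6, -0.2, 0.1]
width: 85.7
gripper_force: 0.0
```

Request:
step_arm(
  commands=[0, 0, 0, 0, 0, 0, 0, 0, 0, 0, 0, 0, 0, 0, 0, 0, 0, 0, 0, 0, 0, 0, 0, 0, 0, 0, 0, 0, 0, 0, 0, 0, 0, 0, 0, 0, 0, 0, 0, 0, 0, 0],
)

```text
clock: 2.95
eef_pos: [494.4, 61.3, 44.3]
tool_rot: [-3.139, -0.001, 0.152]
force: [-0.9, 5.5, 6.4]
width: 16.2
gripper_force: 58.3
```

```bash
python3 -c "
from h import *
k=c2w(-122-29,47.5);plan(k[0],k[1],43,CY);shot('scene','s1.png')"
```

```text
t3.0 pos [494.4  61.3  44.3] yaw 0.152 w16.2 gf58.3 F [-0.9  5.5  6.4] -> d [-2.86  0.08  0.13] r [-0.002 -0.001  0.002]
```

Request:
step_arm(
  commands=[-0.5, 0, 0, 0, 0, 0, 0, -1, 0, 0, 0, 0, 0, 0, -1.5, 0, 0, 0, 0, 0, 0, -2, 0, 0, 0, 0, 0, 0, -2.5, 0, 0, 0, 0, 0, 0, -2.9, 0, 0, 0, 0, 0, 0, -3.1, 0, 0, 0, 0, 0, 0, -3.1, 0, 0, 0, 0, 0, 0, -3.1, 0, 0, 0, 0, 0, 0],
)

```text
clock: 3.9
eef_pos: [467.0, 57.1, 44.4]
tool_rot: [-3.14, -0.007, 0.152]
force: [3.7, 4.6, 1.6]
width: 16.6
gripper_force: 58.6
```

Run:
```python
from h import *
k=c2w(-150,47.5);plan(k[0],k[1],43,CY)
d=shot('scene')
hsv=cv2.cvtColor(d['image'],cv2.COLOR_RGB2HSV)
cv2.imwrite('pics/s2.png',cv2.resize(d['image'][130:280,190:390],None,fx=3,fy=3,interpolation=3)[:,:,::-1])
```

```text
t3.9 pos [467.   57.1  44.4] yaw 0.152 w16.6 gf58.6 F [3.7 4.6 1.6] -> d [0.02 0.08 0.14] r [-0.002 -0.007  0.002]
```

View pics/s2.png

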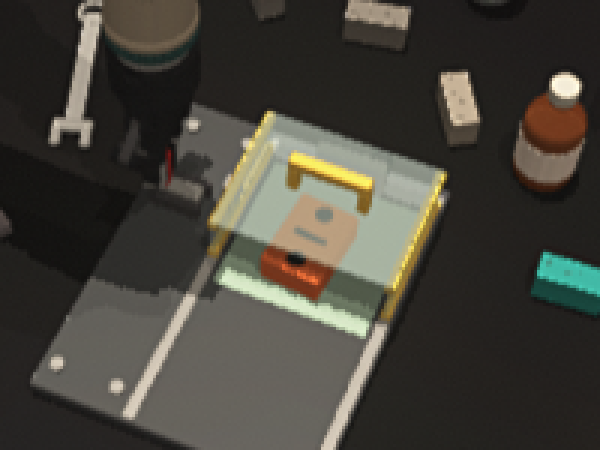

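The catch moved 27.7 mm and met its end stop with 3.7 N, so it is drawn. The picture shows the handle at (330,175) and the spacer at (310,250) under the guard. Next, release and go to the handle.

Request:
step_arm(
  commands=[0.3, 0, 0, 0, 0, 0, 1, 0.3, 0, 0, 0, 0, 0, 1, 0.3, 0, 0, 0, 0, 0, 1, 0.3, 0, 0, 0, 0, 0, 1, 0.3, 0, -5, 0, 0, 0, 1, 0.3, 0, -10, 0, 0, 0, 1, 4, -0.4, -12, 0, 0, 0, 1, 8, -0.9, -12, 0, 0, 0, 1, 12, -1.4, -12, 0, 0, 0, 1, 15.3, -1.75, -12, 0, 0, 0, 1],
)

```text
clock: 4.95
eef_pos: [614.2, 95.2, 164.0]
tool_rot: [-3.142, -0.001, 0.15]
force: [0.8, 0.4, -0.3]
width: 85.1
gripper_force: 0.0
```

```bash
python3 -c "
from h import *
k=c2w(0,65.5);plan(k[0],k[1],83,CY)"
```

```text
t5.0 pos [614.2  95.2 164. ] yaw 0.150 w85.1 gf0.0 F [ 0.8  0.4 -0.3] -> d [-0.12 -0.15  8.1 ] r [-0.    -0.001 -0.   ]
```

Request:
step_arm(
  commands=[-0.1, -0.15, 3, 0, 0, 0, 1, -0.1, -0.15, 6, 0, 0, 0, 1, -0.1, -0.15, 8.1, 0, 0, 0, 1, -0.1, -0.15, 8.1, 0, 0, 0, 0, -0.1, -0.15, 8.1, 0, 0, 0, 0, -0.1, -0.15, 8.1, 0, 0, 0, 0, -0.1, -0.15, 8.1, 0, 0, 0, 0, -0.1, -0.15, 8.1, 0, 0, 0, 0, -0.1, -0.15, 8.1, 0, 0, 0, 0],
)

```text
clock: 5.85
eef_pos: [612.0, 96.2, 83.9]
tool_rot: [-3.141, -0.002, 0.15]
force: [-1.2, 0.1, 6.4]
width: 11.3
gripper_force: 59.5
```

Request:
step_arm(
  commands=[0, 2, 0, 0, 0, 0, 0, 0, 4, 0, 0, 0, 0, 0, 0, 6, 0, 0, 0, 0, 0, 0, 8, 0, 0, 0, 0, 0, 0, 10, 0, 0, 0, 0, 0, 0, 12, 0, 0, 0, 0, 0, 0, 14, 0, 0, 0, 0, 0, 0, 15.5, 0, 0, 0, 0, 0, 0, 16.2, 0, 0, 0, 0, 0, 0, 16.2, 0, 0, 0, 0, 0],
)

```text
clock: 6.85
eef_pos: [636.2, -60.9, 83.9]
tool_rot: [-3.137, -0.002, 0.151]
force: [-1.6, 6.2, 7.6]
width: 10.9
gripper_force: 60.6
```

```bash
python3 -c "
from h import *
k=c2w(0,-95);plan(k[0],k[1],83,CY)"
```

```text
t6.8 pos [636.2 -60.9  83.9] yaw 0.151 w10.9 gf60.6 F [-1.6  6.2  7.6] -> d [0.05 0.14 0.09] r [-0.005 -0.002  0.001]
```

Request:
step_arm(
  commands=[0, 0.2, 0, 0, 0, 0, 0, 0, 0.4, 0, 0, 0, 0, 0, 0, 0.4, 0, 0, 0, 0, 0],
)

```text
clock: 7.15
eef_pos: [636.2, -60.9, 83.9]
tool_rot: [-3.133, -0.001, 0.153]
force: [-2.7, 11.4, 9.8]
width: 10.4
gripper_force: 60.8
```

Request:
step_arm(
  commands=[0, -0.3, 0, 0, 0, 0, 1, 0, -0.3, 0, 0, 0, 0, 1, 0, -0.3, 0, 0, 0, 0, 1, 0, -0.3, 0, 0, 0, 0, 1, 0, -0.3, -5, 0, 0, 0, 1, 0, -0.3, -10, 0, 0, 0, 1, -4, 2, -15, 0, 0, 0, 1, -8, 6, -15, 0, 0, 0, 1, -12, 10, -15, 0, 0, 0, 1, -16, 14, -15, 0, 0, 0, 1],
)

```text
clock: 8.15
eef_pos: [517.1, -206.2, 233.0]
tool_rot: [3.14, -0.001, 0.15]
force: [0.2, -0.1, -0.3]
width: 85.3
gripper_force: 0.0
```

Run:
```python
from h import *
plan(500,-100,200)
for n in('top','scene'):
    d=shot(n,n+'3.png');hsv=cv2.cvtColor(d['image'],cv2.COLOR_RGB2HSV);H,S,V=[hsv[...,i].astype(int) for i in range(3)]
    P=cloud(d)
    m=((H<14)|(H>172))&(S>110)&(V>110)&(P[...,2]>38)&(P[...,2]<56)&(abs(P[...,0]-600)<90)&(abs(P[...,1]-50)<120)
    k,L,St,C=cv2.connectedComponentsWithStats(m.astype(np.uint8))
    for i in range(1,k):
        if St[i,4]>40: print(n,'org',C[i].round(1),St[i],rect(d,L==i,46),P[L==i][:,2].mean())
    for b in blocks(d):print(*b)
    cv2.imwrite(f'pics/{n}3c.png',cv2.resize(d['image'][150:290,180:350] if n=='top' else d['image'][130:300,190:390],None,fx=3,fy=3,interpolation=3)[:,:,::-1])
```

```text
t8.2 pos [ 517.1 -206.2  233. ] yaw 0.150 w85.3 gf0.0 F [ 0.2 -0.1 -0.3] -> d [ -0.11 -10.76   3.29] r [ 0.001 -0.001 -0.   ]
top org [270.  198.4] [257 192  20  19  79] [614.8  57.1  55.4  55.3 -86.9] 45.69840144693944
[510. 187.] 93 [ 646.4 -671.6   85.9   37.9   25.9] 34.4
[191. 193.] 167 [648.  285.1  58.9  25.7 -50.8] 33.1
[472. 222.] 100 [ 539.6 -549.   134.2   12.6  -16. ] 34.8
[174. 231.] 174 [533.1 335.8  59.5  25.2  18.8] 32.6
[265. 244.] 97 [485.9  61.   48.5  35.8   4. ] 33.2
[137. 254.] 167 [468.7 443.   55.8  52.6  40.3] 25.1
[488. 266.] 151 [ 401.2 -596.9  198.3   49.1   58.5] 35.3
[178. 272.] 181 [411.7 320.1  59.6  25.9 -38.1] 32.4
[400. 267.] 63 [ 413.6 -326.8   24.    20.4   -3.1] 32.1
[408. 296.] 128 [ 329.3 -347.2   59.5   26.7   15.4] 32.3
scene org [292.9 210.4] [277 195  32  32 535] [615.4  62.5  83.3  57.4 -86.1] 44.76528780220102
[398.  91.] 117 [661.1 626.3  71.1  35.   32.7] 34.1
[277. 121.] 130 [409.8 315.6  59.3  24.8 -38.2] 31.0
[353. 124.] 75 [603.8 426.1  41.5  24.3  19.6] 33.5
[315. 134.] 139 [531.5 331.7  59.6  25.4  18.8] 31.4
[343. 163.] 155 [646.9 280.9  59.1  25.3 -50.8] 31.1
[371. 185.] 107 [744.6 255.5  54.9  35.3  13.7] 34.0
[252. 192.] 65 [489.2  61.2  31.   18.1  10.4] 32.7
[139. 286.] 254 [ 415.9 -311.    59.6   25.8   82.8] 31.1
[100. 388.] 88 [ 498.6 -538.1  156.7    4.8  -16.7] 38.5
```

View pics/top3c.png

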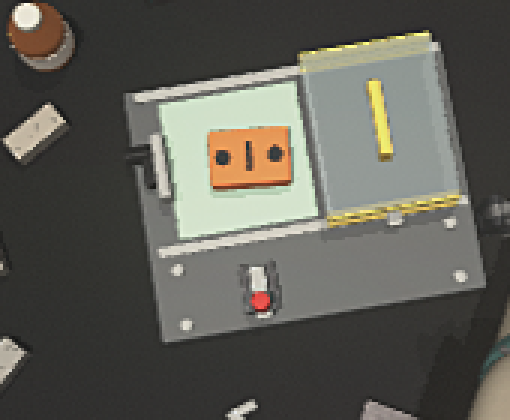

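Guard fully open against its stop. The picture shows the spacer alone on the bed at (250,157), with the knob drawn at (260,300). Now the spacer.

```bash
python3 -c "
from h import *
plan(616,64.3,160,1.639);plan(616,64.3,13,1.639)"
```

```text
t8.2 pos [ 512.4 -213.2  232.7] yaw 0.137 w85.3 gf0.0 F [ 0.7 -0.1 -1. ] -> d [ 14.07 -26.11   7.1 ] r [ 1.000e-03  7.000e-03 -1.502e+00]
t8.2 pos [ 512.4 -213.2  232.7] yaw 0.137 w85.3 gf0.0 F [ 0.7 -0.1 -1. ] -> d [ 14.12 -26.18  21.8 ] r [ 1.000e-03  7.000e-03 -1.502e+00]
```

Request:
step_arm(
  commands=[1.4, -2.6, 0, 0, 0, -0.15, 1, 2.8, -5.2, 0, 0, 0, -0.3, 1, 4.2, -7.8, 0, 0, 0, -0.45, 1, 5.6, -10.4, 0, 0, 0, -0.6, 1, 7, -13, 0, 0, 0, -0.75, 1, 8.4, -15.6, 0, 0, 0, -0.9, 1, 9.8, -18.2, 0, 0, 0, -1.05, 1, 11.2, -20.8, 2, 0, 0, -1.2, 1, 12.6, -23.4, 4, 0, 0, -1.35, 1, 14.1, -26.1, 7, 0, 0, -1.5, 1],
)

```text
clock: 9.25
eef_pos: [620.2, 75.3, 162.5]
tool_rot: [3.138, 0.0, 1.654]
force: [0.2, 0.2, -0.5]
width: 85.5
gripper_force: 0.0
```

Request:
step_arm(
  commands=[0, 0, 2, 0, 0, 0, 1, 0, 0, 4, 0, 0, 0, 1, 0, 0, 4, 0, 0, 0, 1],
)

```text
clock: 9.55
eef_pos: [616.5, 73.9, 119.0]
tool_rot: [-3.135, 0.001, 1.649]
force: [0.4, -0.5, -0.4]
width: 85.3
gripper_force: 0.0
```

```bash
python3 -c "
from h import *
plan(616,64.3,13,1.639)"
```

```text
t9.6 pos [616.5  73.9 119. ] yaw 1.649 w85.3 gf0.0 F [ 0.4 -0.5 -0.4] -> d [-0.94 -0.06 10.6 ] r [-0.006  0.001  0.01 ]
```

Request:
step_arm(
  commands=[-0.9, -0.05, 3, 0, 0, 0.01, 1, -0.9, -0.05, 6, 0, 0, 0.01, 1, -0.9, -0.05, 8.5, 0, 0, 0.01, 1, -0.9, -0.05, 10.6, 0, 0, 0.01, 1, -0.9, -0.05, 10.6, 0, 0, 0.01, 0.3, -0.9, -0.05, 10.6, 0, 0, 0.01, 0.3, -0.9, -0.05, 10.6, 0, 0, 0.01, 0.3, -0.9, -0.05, 10.6, 0, 0, 0.01, 0.3],
)

```text
clock: 10.35
eef_pos: [620.1, 65.8, 17.8]
tool_rot: [3.139, -0.0, 1.639]
force: [0.0, -0.6, -1.0]
width: 55.0
gripper_force: 65.2
```

Request:
step_arm(
  commands=[0, 0, -2, 0, 0, 0, 0.3, 0, 0, -5, 0, 0, 0, 0.3, 0, 0, -8, 0, 0, 0, 0.3, 0, 0, -11, 0, 0, 0, 0.3, 0, 0, -14, 0, 0, 0, 0.3, 0, 0, -15, 0, 0, 0, 0.3],
)

```text
clock: 10.95
eef_pos: [621.0, 66.1, 170.3]
tool_rot: [3.135, -0.0, 1.64]
force: [1.0, 0.6, -1.1]
width: 55.4
gripper_force: 65.3
```

```bash
python3 -c "
from h import *
plan(594,-384,162,1.40);plan(594,-384,2,1.40)"
```

```text
t10.9 pos [621.   66.1 170.3] yaw 1.640 w55.4 gf65.3 F [ 1.   0.6 -1.1] -> d [-44.72  -5.79   0.77] r [ 0.007 -0.001  0.24 ]
t10.9 pos [621.   66.1 170.3] yaw 1.640 w55.4 gf65.3 F [ 1.   0.6 -1.1] -> d [-44.73  -5.9   16.77] r [ 0.007 -0.001  0.24 ]
```

Request:
step_arm(
  commands=[-3, -0.4, 0, 0, 0, 0, 0.3, -7, -0.9, 0, 0, 0, 0, 0.3, -11, -1.4, 0, 0, 0, 0, 0.3, -15, -1.9, 0, 0, 0, 0.05, 0.3, -19, -2.5, 0, 0, 0, 0.1, 0.3, -23, -3, 0, 0, 0, 0.15, 0.3, -27, -3.5, 0, 0, 0, 0.2, 0.3, -31, -4, 0, 0, 0, 0.24, 0.3, -35, -4.5, 0, 0, 0, 0.24, 0.3, -39, -5, 0, 0, 0, 0.24, 0.3],
)

```text
clock: 11.95
eef_pos: [595.1, -328.3, 165.6]
tool_rot: [-3.141, -0.0, 1.4]
force: [0.2, -1.0, -0.9]
width: 54.9
gripper_force: 65.3
```

Request:
step_arm(
  commands=[-3, 0, 0, 0, 0, 0, 0.3, -5, 0, 0, 0, 0, 0, 0.3, -5, 0, 2, 0, 0, 0, 0.3, -5, 0, 2, 0, 0, 0, 0.3],
)

```text
clock: 12.35
eef_pos: [585.2, -375.0, 143.2]
tool_rot: [-3.136, -0.003, 1.399]
force: [-0.4, 1.6, -2.0]
width: 55.1
gripper_force: 65.3
```

```bash
python3 -c "
from h import *
plan(594,-384,5,1.40)
for n in('top','scene'):
    d=shot(n,n+'4.png')
    hsv=cv2.cvtColor(d['image'],cv2.COLOR_RGB2HSV);H,S,V=[hsv[...,i].astype(int) for i in range(3)]
"
```

```text
t12.3 pos [ 585.2 -375.   143.2] yaw 1.399 w55.1 gf65.3 F [-0.4  1.6 -2. ] -> d [-0.77  1.09 13.82] r [-0.005 -0.003 -0.001]
```

View pics/scene4.png

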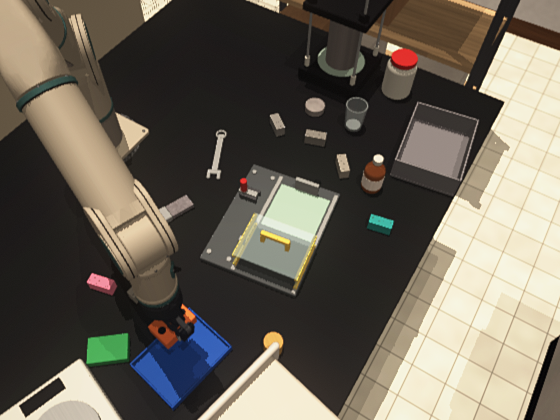

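Spacer held over the tray at (175,330); the tray centre is at (181,358). I lower it.

Request:
step_arm(
  commands=[-0.4, 0.6, 2, 0, 0, 0, 0.3, -0.8, 1.1, 4, 0, 0, 0, 0.3, -0.8, 1.1, 6.5, 0, 0, 0, 0.3, -0.8, 1.1, 9, 0, 0, 0, 0.3, -0.8, 1.1, 11, 0, 0, 0, 0.3, -0.8, 1.1, 12.5, 0, 0, 0, 0.3, -0.8, 1.1, 13.3, 0, 0, 0, 0.3, -0.8, 1.1, 13.7, 0, 0, 0, 0.3, -0.8, 1.1, 13.7, 0, 0, 0, 0.3],
)

```text
clock: 13.35
eef_pos: [597.2, -385.7, 9.4]
tool_rot: [3.141, 0.0, 1.4]
force: [0.0, 0.2, -0.2]
width: 54.8
gripper_force: 65.3
```

```bash
python3 -c "
from h import *
plan(594,-384,5.5,1.40)"
```

```text
t13.3 pos [ 597.2 -385.7    9.4] yaw 1.400 w54.8 gf65.3 F [ 0.   0.2 -0.2] -> d [ 0.12 -0.34  0.39] r [0.001 0.    0.   ]
```

Request:
step_arm(
  commands=[0, 0, 0.35, 0, 0, 0, 0.3, 0, 0, 0.35, 0, 0, 0, 0.3, 0, 0, 0.35, 0, 0, 0, 0.9, 0, 0, 0.35, 0, 0, 0, 0.9, 0, 0, 0.35, 0, 0, 0, 0.9, 0, 0, -2, 0, 0, 0, 0.9, 0, 0, -6, 0, 0, 0, 1, 0, 0, -10, 0, 0, 0, 1, 0, 0, -14, 0, 0, 0, 1, 0, 0, -14, 0, 0, 0, 1],
)

```text
clock: 14.35
eef_pos: [600.8, -387.9, 156.5]
tool_rot: [3.13, 0.004, 1.399]
force: [0.9, -0.6, -0.4]
width: 85.5
gripper_force: 0.0
```

```bash
python3 -c "
from h import *
plan(416,-308.7,120,-.124)"
```

```text
t14.3 pos [ 600.8 -387.9  156.5] yaw 1.399 w85.5 gf0.0 F [ 0.9 -0.6 -0.4] -> d [  4.66 -19.61   3.39] r [ 0.013 -0.006  1.523]
```

Request:
step_arm(
  commands=[0.5, -2, 0, 0, 0, 0.15, 1, 1, -4, 0, 0, 0, 0.3, 1, 1.5, -6, 0, 0, 0, 0.45, 1, 2, -8, 0, 0, 0, 0.6, 1, 2.5, -10, 0, 0, 0, 0.75, 1, 3, -12, 0, 0, 0, 0.9, 1, 3.5, -14, 0, 0, 0, 1.05, 1, 4, -16, 1, 0, 0, 1.2, 1, 4.5, -18, 2, 0, 0, 1.35, 1, 4.7, -19.6, 3, 0, 0, 1.52, 1],
)

```text
clock: 15.35
eef_pos: [410.5, -305.3, 118.8]
tool_rot: [-3.141, 0.0, -0.106]
force: [-0.6, 0.3, -0.7]
width: 85.3
gripper_force: 0.0
```

Request:
step_arm(
  commands=[0, 0, 0, 0, 0, 0, 1, 0, 0, 0, 0, 0, 0, 1, 0, 0, 0, 0, 0, 0, 1],
)

```text
clock: 15.65
eef_pos: [413.4, -306.8, 119.6]
tool_rot: [3.141, -0.002, -0.097]
force: [-0.2, -0.0, 0.3]
width: 85.1
gripper_force: 0.0
```

```bash
python3 -c "
from h import *
plan(416,-308.7,2,-.124)
d=shot('top','top5.png')
for n in('top','scene'):
    d=shot(n)
    for b in blocks(d):
        if 50<b[2][2]<66 and 22<b[2][3]<30: print(n,*b)
"
```

```text
t15.7 pos [ 413.4 -306.8  119.6] yaw -0.097 w85.1 gf0.0 F [-0.2 -0.   0.3] -> d [ 0.25  0.15 11.76] r [ 0.001 -0.002  0.027]
top [191. 193.] 167 [648.  285.1  58.9  25.7 -50.8] 32.9
top [174. 231.] 175 [533.1 335.8  59.5  25.2  18.8] 32.4
top [178. 272.] 181 [411.7 320.1  59.6  25.9 -38.1] 32.2
scene [277. 121.] 131 [409.8 315.6  59.3  24.8 -38.2] 31.9
scene [315. 134.] 139 [531.4 331.9  59.5  25.1  18.9] 31.4
scene [343. 163.] 156 [646.9 280.9  59.1  25.3 -50.8] 31.4
```

View pics/top5.png

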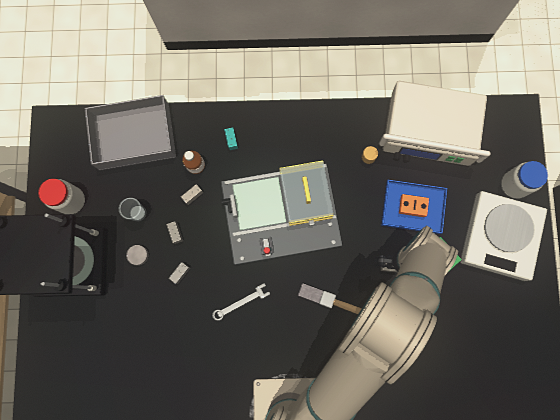

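Spacer lies flat in the tray at (415,205) and the three left blocks have not moved. I grip the block below.

Request:
step_arm(
  commands=[0.25, 0.15, 3, 0, 0, 0.02, 1, 0.25, 0.15, 6, 0, 0, 0.02, 1, 0.25, 0.15, 9, 0, 0, 0.02, 1, 0.25, 0.15, 11.2, 0, 0, 0.02, 1, 0.25, 0.15, 11.7, 0, 0, 0.02, 1, 0.25, 0.15, 11.7, 0, 0, 0.02, 1],
)

```text
clock: 16.4
eef_pos: [414.0, -307.9, 1.7]
tool_rot: [-3.141, 0.001, -0.12]
force: [-0.1, 0.7, 0.2]
width: 85.7
gripper_force: 0.0
```

```bash
python3 -c "
from h import *
plan(416,-308.7,2,-.124)"
```

```text
t16.4 pos [ 414.  -307.9    1.7] yaw -0.120 w85.7 gf0.0 F [-0.1  0.7  0.2] -> d [ 0.21  0.06 -0.03] r [-0.001  0.001  0.004]
```

Close and lift.

Request:
step_arm(
  commands=[0.2, 0.05, 0, 0, 0, 0, 1, 0.2, 0.05, 0, 0, 0, 0, 0.4, 0.2, 0.05, 0, 0, 0, 0, 0.4, 0.2, 0.05, 0, 0, 0, 0, 0.4, 0.2, 0.05, 0, 0, 0, 0, 0.4, 0.2, 0.05, -2, 0, 0, 0, 0.4, 0.2, 0.05, -5, 0, 0, 0, 0.4, 0.2, 0.05, -8, 0, 0, 0, 0.4, 0.2, 0.05, -11, 0, 0, 0, 0.4, 0.2, 0.05, -14, 0, 0, 0, 0.4],
)

```text
clock: 17.4
eef_pos: [415.7, -308.4, 143.8]
tool_rot: [3.141, -0.0, -0.12]
force: [0.3, -0.3, -1.8]
width: 59.0
gripper_force: 64.9
```

```bash
python3 -c "
from h import *
k=c2w(0,85);print(k);plan(k[0],k[1],160,1.721)"
```

```text
[609.99775874 115.84554162]
t17.4 pos [ 415.7 -308.4  143.8] yaw -0.120 w59.0 gf64.9 F [ 0.3 -0.3 -1.8] -> d [ 14.2  -44.45  -1.61] r [ 1.000e-03 -0.000e+00 -1.841e+00]
```

Request:
step_arm(
  commands=[1.1, -3.4, -1, 0, 0, -0.14, 0.4, 2.2, -6.8, -2, 0, 0, -0.28, 0.4, 3.3, -10.2, -2, 0, 0, -0.42, 0.4, 4.4, -13.6, -2, 0, 0, -0.56, 0.4, 5.5, -17, -2, 0, 0, -0.7, 0.4, 6.6, -20.4, -2, 0, 0, -0.84, 0.4, 7.7, -23.8, -2, 0, 0, -0.98, 0.4, 8.8, -27.2, -2, 0, 0, -1.12, 0.4, 9.9, -30.6, -2, 0, 0, -1.26, 0.4, 11, -34, -2, 0, 0, -1.4, 0.4],
)

```text
clock: 18.4
eef_pos: [566.1, 16.9, 162.7]
tool_rot: [3.141, 0.0, 1.285]
force: [0.3, 0.4, -1.1]
width: 59.3
gripper_force: 65.0
```

```bash
python3 -c "
from h import *
k=c2w(0,85);plan(k[0],k[1],130,1.721)"
```

```text
t18.4 pos [566.1  16.9 162.7] yaw 1.285 w59.3 gf65.0 F [ 0.3  0.4 -1.1] -> d [10.73  1.42  3.26] r [ 0.001  0.    -0.436]
```

Request:
step_arm(
  commands=[3.5, 0.45, 1, 0, 0, -0.14, 0.4, 7, 0.9, 2, 0, 0, -0.28, 0.4, 10.7, 1.4, 3, 0, 0, -0.43, 0.4, 10.7, 1.4, 3, 0, 0, -0.43, 0.4, 10.7, 1.4, 3, 0, 0, -0.43, 0.4],
)

```text
clock: 18.9
eef_pos: [609.5, 115.0, 131.8]
tool_rot: [-3.141, 0.0, 1.711]
force: [0.2, -1.1, -2.1]
width: 59.0
gripper_force: 65.0
```

```bash
python3 -c "
from h import *
k=c2w(0,85);plan(k[0],k[1],19,1.721)
for n in('top',):
    d=shot(n,'top6.png')
cv2.imwrite('pics/t6c.png',cv2.resize(d['image'][160:270,180:330],None,fx=4,fy=4,interpolation=3)[:,:,::-1])
"
```

```text
t18.9 pos [609.5 115.  131.8] yaw 1.711 w59.0 gf65.0 F [ 0.2 -1.1 -2.1] -> d [ 0.08  0.07 11.28] r [-0.001  0.    -0.01 ]
```

View pics/t6c.png

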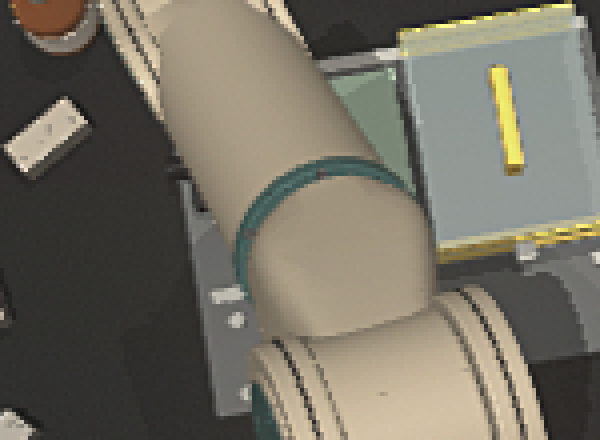

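Request:
step_arm(
  commands=[0.05, 0.05, 3, 0, 0, -0.01, 0.4, 0.05, 0.05, 6, 0, 0, -0.01, 0.4, 0.05, 0.05, 9, 0, 0, -0.01, 0.4, 0.05, 0.05, 10.8, 0, 0, -0.01, 0.4, 0.05, 0.05, 11.3, 0, 0, -0.01, 0.4, 0.05, 0.05, 11.3, 0, 0, -0.01, 0.4],
)

```text
clock: 19.55
eef_pos: [610.2, 112.7, 20.0]
tool_rot: [-3.141, 0.002, 1.717]
force: [-0.9, -1.6, -1.1]
width: 59.1
gripper_force: 65.1
```

```bash
python3 -c "
from h import *
k=c2w(0,105);plan(k[0],k[1],18.0,1.721)"
```

```text
t19.6 pos [610.2 112.7  20. ] yaw 1.717 w59.1 gf65.1 F [-0.9 -1.6 -1.1] -> d [2.32 0.02 0.2 ] r [-0.     0.002 -0.004]
```

Request:
step_arm(
  commands=[0, 0, 0.2, 0, 0, -0.004, 0.4, 0.5, 0, 0.2, 0, 0, -0.004, 0.4, 1, 0, 0.2, 0, 0, -0.004, 0.4, 1.4, 0, 0.2, 0, 0, -0.004, 0.4, 1.8, 0, 0.2, 0, 0, -0.004, 0.4, 2.1, 0, 0.2, 0, 0, -0.004, 0.4, 2.3, 0, 0.2, 0, 0, -0.004, 0.4, 2.5, 0, 0.2, 0, 0, -0.004, 0.4, 2.6, 0, 0.2, 0, 0, -0.004, 0.4, 2.7, 0, 0.2, 0, 0, -0.004, 0.4],
)

```text
clock: 20.55
eef_pos: [609.0, 137.8, 19.6]
tool_rot: [3.137, 0.004, 1.721]
force: [0.8, -4.2, 9.1]
width: 59.0
gripper_force: 66.3
```

```bash
python3 -c "
from h import *
k=c2w(0,105);plan(k[0],k[1],18.0,1.721)"
```

```text
t20.6 pos [609.  137.8  19.6] yaw 1.721 w59.0 gf66.3 F [ 0.8 -4.2  9.1] -> d [-0.19 -0.24  0.15] r [ 0.004  0.004 -0.   ]
```

Request:
step_arm(
  commands=[0.1, -0.2, -0.08, 0, 0, 0, 0.4, 0.3, -0.24, -0.08, 0, 0, 0, 0.4, 0.4, -0.24, -0.08, 0, 0, 0, 0.4, 0.4, -0.24, -0.08, 0, 0, 0, 0.4],
)

```text
clock: 20.95
eef_pos: [607.3, 137.8, 19.6]
tool_rot: [3.137, 0.008, 1.719]
force: [4.3, -8.5, 3.9]
width: 59.0
gripper_force: 65.6
```

```bash
python3 -c "
from h import *
k=c2w(0,105);plan(k[0],k[1],18.0,1.721)"
```

```text
t20.9 pos [607.3 137.8  19.6] yaw 1.719 w59.0 gf65.6 F [ 4.3 -8.5  3.9] -> d [-0.21 -0.06  0.17] r [ 0.005  0.008 -0.002]
```

Contact: 4 mm more command gave no motion and 8.5 N. Release and look.

Request:
step_arm(
  commands=[-0.3, 0.1, 0, 0, 0, 0, 0.4, -0.3, 0.1, 0, 0, 0, 0, 1, -0.3, 0.1, 0, 0, 0, 0, 1, -0.3, 0.1, 0, 0, 0, 0, 1, -0.3, 0.1, -3, 0, 0, 0, 1, -0.3, 0.1, -7, 0, 0, 0, 1, -0.3, 0.1, -11, 0, 0, 0.1, 1, 2, 2, -14, 0, 0, 0.2, 1, 5, 3, -14, 0, 0, 0.35, 1, 8, 4, -14, 0, 0, 0.5, 1],
)

```text
clock: 21.95
eef_pos: [631.6, 231.8, 159.6]
tool_rot: [3.14, -0.002, 1.217]
force: [-0.1, -0.3, -0.9]
width: 85.4
gripper_force: 0.0
```

Request:
step_arm(
  commands=[2, 1, 0, 0, 0, 0.15, 1, 4, 2, 0, 0, 0, 0.3, 1, 6, 3, 0, 0, 0, 0.45, 1, 6, 3, 0, 0, 0, 0.53, 1, 6, 3, 0, 0, 0, 0.53, 1],
)

```text
clock: 22.45
eef_pos: [678.7, 277.9, 157.1]
tool_rot: [-3.141, 0.001, 0.695]
force: [-0.1, -0.4, 0.5]
width: 85.1
gripper_force: 0.0
```

Run:
```python
from h import *
plan(647.5,283,120,.684)
T=shot('top','top7.png');S=shot('scene','sc7.png')
for n,d in(('t',T),('s',S)):
    for b in blocks(d,40,56)+blocks(d):
        print(n,*b)
    k=c2w(0,105);print('pred block',k,proj(d,[*k,48]))
a=cv2.resize(T['image'][170:240,200:290],None,fx=4.4,fy=4.4,interpolation=3);b=cv2.resize(S['image'][150:230,265:365],None,fx=4,fy=4,interpolation=3)
o=np.zeros((330,800,3),np.uint8);o[:a.shape[0],:a.shape[1]]=a;o[:b.shape[0],400:400+b.shape[1]]=b;cv2.imwrite('pics/c7.png',o[:,:,::-1])
```

```text
t22.4 pos [678.7 277.9 157.1] yaw 0.695 w85.1 gf0.0 F [-0.1 -0.4  0.5] -> d [-2.06 -2.39  3.71] r [-0.001  0.001  0.011]
t [512. 186.] 68 [ 650.  -679.2   86.    34.8   25.9] 48.4
t [ 74. 202.] 64 [630.6 637.   83.8  31.3 -25.3] 48.2
t [239. 204.] 180 [611.1 144.7  60.2  36.8   8.8] 48.8
t [ 84. 261.] 447 [ 4.551e+02  6.015e+02  1.418e+02  5.700e+01 -2.000e-01] 48.7
t [510. 187.] 96 [ 646.7 -672.1   85.9   36.9   25.9] 33.9
t [ 76. 203.] 92 [626.3 631.3  85.   34.  -27.2] 33.2
t [475. 210.] 78 [ 580.3 -560.3  100.4   13.5  -14.1] 35.7
t [470. 252.] 124 [ 452.8 -535.9  136.2   63.7   19.5] 35.6
t [136. 254.] 170 [467.  444.7  55.7  53.1  45.2] 24.9
t [511. 275.] 66 [ 384.3 -646.8  108.7    9.2   74.5] 35.3
t [406. 296.] 69 [ 328.8 -344.4   58.7   22.3   14.2] 30.8
pred block [607.00899609 135.62096318] (np.float64(240.29541150893334), np.float64(204.4662789808613))
s [400.  87.] 77 [658.9 644.2  68.   24.6  36.9] 48.4
s [372. 182.] 74 [742.4 267.1  55.2  32.5  14.5] 47.7
s [398.  91.] 130 [663.5 630.   77.8  39.5  40. ] 33.2
s [277. 121.] 128 [410.2 316.   59.3  23.7 -38.2] 31.0
s [352. 124.] 61 [602.8 425.4  39.8  23.2   9.6] 32.0
s [315. 134.] 134 [531.1 332.   59.   24.7  18.8] 31.5
s [343. 163.] 155 [646.8 281.1  58.8  25.3 -50.8] 31.3
s [370. 185.] 110 [744.9 255.3  55.   34.8  14.6] 34.1
pred block [607.00899609 135.62096318] (np.float64(304.3819135032692), np.float64(188.84592390025077))
```

View pics/c7.png

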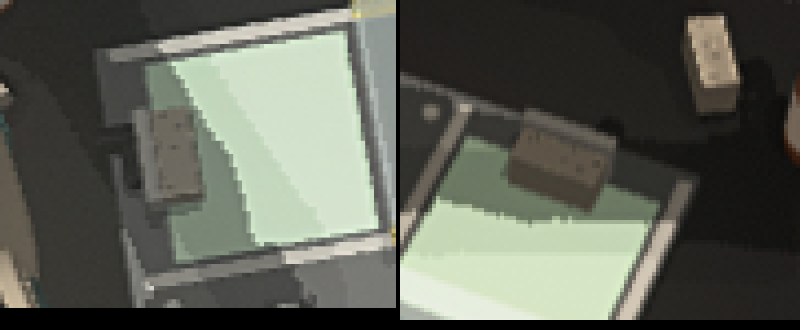

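```bash
cat >> h.py <<'E'
def cellxy(P):
    c,s=np.cos(CY),np.sin(CY);q=P[...,:2]-CO;return np.stack([c*q[...,0]+s*q[...,1],-s*q[...,0]+c*q[...,1]],-1)
def prof(d,name):
    for z,nm in((48,'block plane'),(56,'plate plane')):
        v,u=np.mgrid[0:420,0:560];T=d['T'];R=T[:3,:3];o=-R.T@T[:3,3]
        w=np.stack([(u-d['cx'])/d['f'],(v-d['cy'])/d['f'],np.ones(u.shape)],-1)@R
        q=cellxy(o+w*((z-o[2])/w[...,2])[...,None]);Z=cloud(d)[...,2]
        if z==48:
            m=(Z>40)&(Z<53)&(abs(q[...,0])<60)&(q[...,1]>-20)&(q[...,1]<114)
            for a,b in((92,118),(66,90),(40,64),(14,38)):
                k=m&(q[...,1]>a+4)&(q[...,1]<b-4)
                if k.sum()>10:print(name,nm,a,'x',q[k][:,0].min().round(1),q[k][:,0].max().round(1),'y',q[m&(abs(q[...,0])<30)][:,1].min().round(1))
        else:
            m=(Z>50)&(Z<63)&(abs(q[...,0])<60)&(q[...,1]>119)&(q[...,1]<129)
            if m.sum():print(name,nm,'x',q[m][:,0].min().round(1),q[m][:,0].max().round(1),'y',q[m][:,1].min().round(1))
E
python3 -c "
from h import *
for n in('top','scene'): prof(shot(n),n)
plan(647.5,283,120,.684)"
```

```text
top block plane 92 x -30.1 31.4 y 93.9
top plate plane x -30.5 33.2 y 119.2
scene block plane 92 x -29.8 32.9 y 84.3
scene plate plane x -31.7 32.1 y 119.1
t22.6 pos [679.  276.  157.8] yaw 0.695 w85.4 gf0.0 F [ 0.4 -0.3  0.7] -> d [-1.97 -2.55  3.79] r [-0.     0.001  0.011]
```

Block centre x ≈ 1.1 and plate centre x ≈ 0.8, so it is centred. Next is the block at (191,194).

Request:
step_arm(
  commands=[-1, -1.3, 1, 0, 0, 0.01, 1, -2, -2.55, 3.8, 0, 0, 0.01, 1, -2, -2.55, 7, 0, 0, 0.01, 1, -2, -2.55, 10, 0, 0, 0.01, 1, -2, -2.55, 10, 0, 0, 0.01, 1, -2, -2.55, 10, 0, 0, 0.01, 1],
)

```text
clock: 23.25
eef_pos: [647.8, 282.9, 58.2]
tool_rot: [-3.141, 0.0, 0.684]
force: [-0.4, -0.3, 0.6]
width: 85.4
gripper_force: 0.0
```

```bash
python3 -c "
from h import *
plan(647.5,283,2,.684)"
```

```text
t23.2 pos [647.8 282.9  58.2] yaw 0.684 w85.4 gf0.0 F [-0.4 -0.3  0.6] -> d [-0.02 -0.03  5.62] r [-0.  0. -0.]
```

Request:
step_arm(
  commands=[0, 0, 3, 0, 0, 0, 1, 0, 0, 5, 0, 0, 0, 1, 0, 0, 5.6, 0, 0, 0, 1, 0, 0, 5.6, 0, 0, 0, 1, 0, 0, 5.6, 0, 0, 0, 0.4, 0, 0, 5.6, 0, 0, 0, 0.4, 0, 0, 5.6, 0, 0, 0, 0.4, 0, 0, 5.6, 0, 0, 0, 0.4],
)

```text
clock: 24.05
eef_pos: [649.3, 284.0, 4.2]
tool_rot: [3.141, -0.004, 0.684]
force: [0.1, -1.2, 6.8]
width: 59.3
gripper_force: 66.5
```

Request:
step_arm(
  commands=[0, 0, -2, 0, 0, 0, 0.4, 0, 0, -5, 0, 0, 0, 0.4, 0, 0, -8, 0, 0, 0, 0.4, 0, 0, -11, 0, 0, 0, 0.4, 0, 0, -13, 0, 0, 0, 0.4, 0, 0, -13, 0, 0, 0, 0.4],
)

```text
clock: 24.65
eef_pos: [650.2, 284.3, 137.0]
tool_rot: [3.14, -0.008, 0.684]
force: [0.9, 0.7, 0.1]
width: 58.7
gripper_force: 65.6
```

```bash
python3 -c "
from h import *
k=c2w(0.6,60);plan(k[0],k[1],110,1.721)"
```

```text
t24.6 pos [650.2 284.3 137. ] yaw 0.684 w58.7 gf65.6 F [0.9 0.7 0.1] -> d [-15.    12.7    2.61] r [ 0.006 -0.006 -1.037]
```

Request:
step_arm(
  commands=[-2, 1.6, 0, 0, 0, -0.13, 0.4, -4, 3.2, 0, 0, 0, -0.26, 0.4, -6, 4.8, 0, 0, 0, -0.39, 0.4, -8, 6.4, 0, 0, 0, -0.52, 0.4, -10, 8, 0, 0, 0, -0.65, 0.4, -12, 10, 0, 0, 0, -0.78, 0.4, -14, 11.5, 0, 0, 0, -0.91, 0.4, -15, 12.7, 1.5, 0, 0, -1.04, 0.4, -15, 12.7, 2.6, 0, 0, -1.04, 0.4, -15, 12.7, 2.6, 0, 0, -1.04, 0.4],
)

```text
clock: 25.65
eef_pos: [609.9, 90.0, 103.7]
tool_rot: [-3.137, -0.001, 1.72]
force: [0.0, 0.6, -1.2]
width: 59.2
gripper_force: 65.6
```

Request:
step_arm(
  commands=[0, 0, 1, 0, 0, 0, 0.4, 0, 0, 3, 0, 0, 0, 0.4, 0, 0, 5, 0, 0, 0, 0.4, 0, 0, 5, 0, 0, 0, 0.4, 0, 0, 5, 0, 0, 0, 0.4],
)

```text
clock: 26.15
eef_pos: [611.6, 91.5, 55.8]
tool_rot: [-3.141, -0.0, 1.725]
force: [0.5, -0.1, -1.3]
width: 59.2
gripper_force: 65.5
```

```bash
python3 -c "
from h import *
k=c2w(0.6,60);plan(k[0],k[1],21,1.721)"
```

```text
t26.1 pos [611.6  91.5  55.8] yaw 1.725 w59.2 gf65.5 F [ 0.5 -0.1 -1.3] -> d [-0.07  0.26  3.48] r [-0.    -0.     0.004]
```

Request:
step_arm(
  commands=[-0.1, 0.25, 1.5, 0, 0, 0, 0.4, -0.1, 0.25, 2.8, 0, 0, 0, 0.4, -0.1, 0.25, 3.4, 0, 0, 0, 0.4, -0.1, 0.25, 3.45, 0, 0, 0, 0.4, -0.1, 0.25, 3.45, 0, 0, 0, 0.4, -0.1, 0.25, 3.45, 0, 0, 0, 0.4],
)

```text
clock: 26.75
eef_pos: [614.3, 89.4, 21.4]
tool_rot: [3.142, -0.0, 1.724]
force: [0.4, -0.6, -0.4]
width: 59.1
gripper_force: 65.6
```

```bash
python3 -c "
from h import *
k=c2w(0.6,79);plan(k[0],k[1],20.3,1.721)"
```

```text
t26.8 pos [614.3  89.4  21.4] yaw 1.724 w59.1 gf65.6 F [ 0.4 -0.6 -0.4] -> d [2.08 0.03 0.11] r [ 0.    -0.     0.003]
```

Request:
step_arm(
  commands=[0.4, 0, 0.1, 0, 0, 0, 0.4, 0.8, 0, 0.1, 0, 0, 0, 0.4, 1.2, 0, 0.1, 0, 0, 0, 0.4, 1.5, 0, 0.1, 0, 0, 0, 0.4, 1.8, 0, 0.1, 0, 0, 0, 0.4, 2.1, 0, 0.1, 0, 0, 0, 0.4, 2.3, 0, 0.1, 0, 0, 0, 0.4, 2.5, 0, 0.1, 0, 0, 0, 0.4, 2.6, 0, 0.1, 0, 0, 0, 0.4, 2.6, 0, 0.1, 0, 0, 0, 0.4],
)

```text
clock: 27.75
eef_pos: [610.7, 112.9, 20.4]
tool_rot: [-3.141, 0.003, 1.723]
force: [0.9, -5.4, -0.6]
width: 59.0
gripper_force: 65.7
```

```bash
python3 -c "
from h import *
k=c2w(0.6,79);plan(k[0],k[1],20.3,1.721)"
```

```text
t27.8 pos [610.7 112.9  20.4] yaw 1.723 w59.0 gf65.7 F [ 0.9 -5.4 -0.6] -> d [-0.3   0.03  0.01] r [-0.     0.003  0.002]
```

Contact at 5.4 N. Release, then square the row with a push from behind using half-open fingers.

Request:
step_arm(
  commands=[-0.2, 0, 0, 0, 0, 0, 0.4, -0.2, 0, 0, 0, 0, 0, 1, -0.2, 0, 0, 0, 0, 0, 1, -0.2, 0, 0, 0, 0, 0, 1, -0.2, 0, -2.5, 0, 0, 0, 1, -0.2, 0, -5, 0, 0, 0, 1, -3, 0, -5, 0, 0, 0, 0.4, -5, 0, -5, 0, 0, 0, 0.4, -5, 0, -5, 0, 0, 0, 0.4, -5, 0, -3, 0, 0, 0, 0.4],
)

```text
clock: 28.75
eef_pos: [620.3, 66.4, 52.6]
tool_rot: [3.136, -0.001, 1.722]
force: [0.0, 1.0, -0.0]
width: 34.1
gripper_force: 0.0
```

```bash
python3 -c "
from h import *
k=c2w(0.6,55);plan(k[0],k[1],22,1.721)"
```

```text
t28.8 pos [620.3  66.4  52.6] yaw 1.722 w34.1 gf0.0 F [ 0.  1. -0.] -> d [ 2.04 -0.23  3.06] r [ 0.006 -0.001  0.001]
```

Request:
step_arm(
  commands=[0, -0.1, 1.5, 0, 0, 0, 0.4, 0, -0.1, 2.9, 0, 0, 0, 0.4, 0, -0.1, 2.9, 0, 0, 0, 0.4, 0.6, -0.1, 2.9, 0, 0, 0, 0.4, 1.2, -0.1, 2.9, 0, 0, 0, 0.4, 1.6, -0.1, 2.9, 0, 0, 0, 0.4, 1.9, -0.1, 2.9, 0, 0, 0, 0.4, 2.2, -0.1, 2.9, 0, 0, 0, 0.4, 2.5, -0.1, 2.9, 0, 0, 0, 0.4, 2.6, -0.1, 2.9, 0, 0, 0, 0.4],
)

```text
clock: 29.75
eef_pos: [613.9, 87.4, 21.9]
tool_rot: [3.141, 0.005, 1.722]
force: [2.0, -7.1, 3.1]
width: 34.1
gripper_force: 3.9
```

```bash
python3 -c "
from h import *
k=c2w(0.6,55);plan(k[0],k[1],22,1.721)"
```

```text
t29.8 pos [613.9  87.4  21.9] yaw 1.722 w34.1 gf3.9 F [ 2.  -7.1  3.1] -> d [-0.13  0.1  -0.01] r [0.    0.005 0.001]
```

Request:
step_arm(
  commands=[-0.8, 0, 0, 0, 0, 0, 0.4, -1, 0, -3, 0, 0, 0, 0.5, -1, 0, -7, 0, 0, 0, 1, 0, 0, -11, 0, 0, 0, 1, 4, -1, -11, 0, 0, -0.04, 1, 8, -2, -11, 0, 0, -0.1, 1, 12, -3, -11, 0, 0, -0.15, 1, 16, -4, -11, 0, 0, -0.18, 1, 20, -4.7, -11, 0, 0, -0.18, 1, 23, -4.7, -10, 0, 0, -0.18, 1],
)

```text
clock: 30.75
eef_pos: [530.1, 315.4, 122.7]
tool_rot: [3.14, -0.003, 1.907]
force: [1.4, -0.5, -0.5]
width: 85.6
gripper_force: 0.0
```

Request:
step_arm(
  commands=[0, 0, 0, 0, 0, 0, 1, 0, 0, 0, 0, 0, 0, 1],
)

```text
clock: 30.95
eef_pos: [530.9, 311.9, 121.0]
tool_rot: [-3.141, -0.0, 1.905]
force: [-0.6, -0.1, -0.2]
width: 85.2
gripper_force: 0.0
```

```bash
python3 -c "
from h import *
plan(532.2,333.9,55,1.9)
for n in('top','scene'):
    d=shot(n)
    for b in blocks(d):
        if 50<b[2][2]<66 and 22<b[2][3]<30: print(n,*b)
    prof(d,n)
"
```

```text
t30.9 pos [530.9 311.9 121. ] yaw 1.905 w85.2 gf0.0 F [-0.6 -0.1 -0.2] -> d [2.03 0.86 6.6 ] r [-0.001 -0.     0.005]
top [407. 295.] 76 [ 329.9 -346.5   56.3   26.8   10. ] 31.9
top block plane 92 x -30.1 31.4 y 67.7
top block plane 66 x -30.2 31.3 y 67.7
top plate plane x -30.5 33.2 y 119.0
scene [277. 121.] 130 [409.9 315.6  59.3  24.7 -38.2] 31.3
scene [315. 134.] 137 [531.4 331.9  59.5  25.1  18.9] 31.5
scene block plane 92 x -29.8 30.5 y 57.8
scene block plane 66 x -29.6 30.1 y 57.8
scene plate plane x -31.7 32.1 y 119.1
```

Request:
step_arm(
  commands=[1, 0.4, 2, 0, 0, 0.005, 1, 2, 0.85, 5, 0, 0, 0.005, 1, 2, 0.85, 7, 0, 0, 0.005, 1, 2, 0.85, 7, 0, 0, 0.005, 1, 2, 0.85, 7, 0, 0, 0.005, 1],
)

```text
clock: 31.55
eef_pos: [533.8, 331.6, 51.7]
tool_rot: [-3.141, 0.001, 1.897]
force: [0.5, -0.1, 0.0]
width: 85.3
gripper_force: 0.0
```

```bash
python3 -c "
from h import *
plan(532.2,333.9,3,1.9)"
```

```text
t31.6 pos [533.8 331.6  51.7] yaw 1.897 w85.3 gf0.0 F [ 0.5 -0.1  0. ] -> d [ 0.27 -0.07  4.87] r [-0.     0.001 -0.003]
```

Request:
step_arm(
  commands=[0.25, -0.05, 2, 0, 0, 0, 1, 0.25, -0.05, 4, 0, 0, 0, 1, 0.25, -0.05, 4.85, 0, 0, 0, 1, 0.25, -0.05, 4.85, 0, 0, 0, 1, 0.25, -0.05, 4.85, 0, 0, 0, 0.4, 0.25, -0.05, 4.85, 0, 0, 0, 0.4, 0.25, -0.05, 4.85, 0, 0, 0, 0.4, 0.25, -0.05, 4.85, 0, 0, 0, 0.4],
)

```text
clock: 32.35
eef_pos: [532.8, 335.9, 4.6]
tool_rot: [3.139, -0.001, 1.899]
force: [0.5, -0.1, 6.3]
width: 58.9
gripper_force: 65.9
```

Request:
step_arm(
  commands=[0, 0, -2, 0, 0, 0, 0.4, 0, 0, -5, 0, 0, 0, 0.4, 0, 0, -8, 0, 0, 0, 0.4, 0, 0, -11, 0, 0, 0, 0.4, 0, 0, -13, 0, 0, 0, 0.4, 0, 0, -13, 0, 0, 0, 0.4],
)

```text
clock: 32.95
eef_pos: [533.6, 336.7, 136.4]
tool_rot: [3.135, -0.002, 1.899]
force: [0.5, 0.1, -1.1]
width: 59.4
gripper_force: 65.1
```

```bash
python3 -c "
from h import *
k=c2w(0.6,32);plan(k[0],k[1],110,1.721)"
```

```text
t33.0 pos [533.6 336.7 136.4] yaw 1.899 w59.4 gf65.1 F [ 0.5  0.1 -1.1] -> d [-28.6   -0.77   2.58] r [ 0.006 -0.002  0.178]
```

Request:
step_arm(
  commands=[-3, -0.1, 0, 0, 0, 0.02, 0.4, -7, -0.2, 0, 0, 0, 0.04, 0.4, -11, -0.3, 0, 0, 0, 0.06, 0.4, -15, -0.4, 0, 0, 0, 0.09, 0.4, -19, -0.5, 0, 0, 0, 0.12, 0.4, -23, -0.6, 0, 0, 0, 0.15, 0.4, -26, -0.7, 0, 0, 0, 0.178, 0.4, -28.6, -0.75, 1.5, 0, 0, 0.178, 0.4, -28.6, -0.75, 2.6, 0, 0, 0.178, 0.4, -28.6, -0.75, 2.6, 0, 0, 0.178, 0.4],
)

```text
clock: 33.95
eef_pos: [614.6, 61.3, 104.1]
tool_rot: [-3.136, -0.0, 1.719]
force: [-0.1, 0.6, -1.4]
width: 58.7
gripper_force: 65.0
```

Request:
step_arm(
  commands=[0, 0, 1, 0, 0, 0, 0.4, 0, 0, 3, 0, 0, 0, 0.4, 0, 0, 5, 0, 0, 0, 0.4, 0, 0, 5, 0, 0, 0, 0.4, 0, 0, 5, 0, 0, 0, 0.4],
)

```text
clock: 34.45
eef_pos: [616.5, 63.6, 56.9]
tool_rot: [-3.141, -0.001, 1.723]
force: [1.0, -0.9, -0.1]
width: 59.1
gripper_force: 65.0
```

```bash
python3 -c "
from h import *
k=c2w(0.6,32);plan(k[0],k[1],21.3,1.721)"
```

```text
t34.5 pos [616.5  63.6  56.9] yaw 1.723 w59.1 gf65.0 F [ 1.  -0.9 -0.1] -> d [-0.04  0.2   3.56] r [-0.    -0.001  0.002]
```

Request:
step_arm(
  commands=[0, 0.2, 1.5, 0, 0, 0, 0.4, 0, 0.2, 2.8, 0, 0, 0, 0.4, 0, 0.2, 3.4, 0, 0, 0, 0.4, 0, 0.2, 3.55, 0, 0, 0, 0.4, 0, 0.2, 3.55, 0, 0, 0, 0.4, 0, 0.2, 3.55, 0, 0, 0, 0.4],
)

```text
clock: 35.05
eef_pos: [619.1, 62.5, 21.6]
tool_rot: [3.141, -0.0, 1.721]
force: [-0.8, -0.0, -1.5]
width: 59.0
gripper_force: 65.0
```

```bash
python3 -c "
from h import *
k=c2w(0.6,54);plan(k[0],k[1],20.5,1.721)"
```

```text
t35.0 pos [619.1  62.5  21.6] yaw 1.721 w59.0 gf65.0 F [-0.8 -0.  -1.5] -> d [ 2.31 -0.04  0.11] r [ 0.001 -0.    -0.   ]
```

Request:
step_arm(
  commands=[0.4, 0, 0.1, 0, 0, 0, 0.4, 0.8, 0, 0.1, 0, 0, 0, 0.4, 1.2, 0, 0.1, 0, 0, 0, 0.4, 1.6, 0, 0.1, 0, 0, 0, 0.4, 1.9, 0, 0.1, 0, 0, 0, 0.4, 2.2, 0, 0.1, 0, 0, 0, 0.4, 2.4, 0, 0.1, 0, 0, 0, 0.4, 2.6, 0, 0.1, 0, 0, 0, 0.4, 2.75, 0, 0.1, 0, 0, 0, 0.4, 2.75, 0, 0.1, 0, 0, 0, 0.4],
)

```text
clock: 36.05
eef_pos: [615.3, 86.4, 20.6]
tool_rot: [3.142, 0.004, 1.72]
force: [1.7, -6.0, 3.0]
width: 58.8
gripper_force: 65.4
```

```bash
python3 -c "
from h import *
k=c2w(0.6,54);plan(k[0],k[1],20.5,1.721)"
```

```text
t36.0 pos [615.3  86.4  20.6] yaw 1.720 w58.8 gf65.4 F [ 1.7 -6.   3. ] -> d [-0.11 -0.02  0.01] r [ 0.     0.004 -0.001]
```

Request:
step_arm(
  commands=[-0.2, 0, 0, 0, 0, 0, 0.4, -0.2, 0, 0, 0, 0, 0, 1, -0.2, 0, 0, 0, 0, 0, 1, -0.2, 0, 0, 0, 0, 0, 1, -0.2, 0, -2.5, 0, 0, 0, 1, -0.2, 0, -5, 0, 0, 0, 1, -3, 0, -5, 0, 0, 0, 0.4, -4.5, 0, -5, 0, 0, 0, 0.4, -4.5, 0, -5, 0, 0, 0, 0.4, -4.5, 0, -3, 0, 0, 0, 0.4],
)

```text
clock: 37.05
eef_pos: [623.0, 45.6, 51.7]
tool_rot: [3.138, -0.001, 1.719]
force: [1.0, 1.4, 0.1]
width: 34.2
gripper_force: 0.0
```

```bash
python3 -c "
from h import *
k=c2w(0.6,30);plan(k[0],k[1],22,1.721)"
```

```text
t37.0 pos [623.   45.6  51.7] yaw 1.719 w34.2 gf0.0 F [1.  1.4 0.1] -> d [ 1.64 -0.19  2.97] r [ 0.004 -0.001 -0.002]
```

Request:
step_arm(
  commands=[0, -0.1, 1.5, 0, 0, 0, 0.4, 0, -0.1, 2.8, 0, 0, 0, 0.4, 0, -0.1, 2.8, 0, 0, 0, 0.4, 0.4, -0.1, 2.8, 0, 0, 0, 0.4, 0.9, -0.1, 2.8, 0, 0, 0, 0.4, 1.3, -0.1, 2.8, 0, 0, 0, 0.4, 1.6, -0.1, 2.8, 0, 0, 0, 0.4, 1.9, -0.1, 2.8, 0, 0, 0, 0.4, 2.1, -0.1, 2.8, 0, 0, 0, 0.4, 2.2, -0.1, 2.8, 0, 0, 0, 0.4],
)

```text
clock: 38.05
eef_pos: [618.2, 61.8, 23.1]
tool_rot: [3.141, 0.006, 1.719]
force: [3.2, -9.2, 2.6]
width: 34.3
gripper_force: 5.0
```

```bash
python3 -c "
from h import *
k=c2w(0.6,30);plan(k[0],k[1],22,1.721)"
```

```text
t38.0 pos [618.2  61.8  23.1] yaw 1.719 w34.3 gf5.0 F [ 3.2 -9.2  2.6] -> d [-0.03  0.05  0.11] r [ 0.001  0.006 -0.002]
```

Request:
step_arm(
  commands=[-0.8, 0, 0, 0, 0, 0, 0.4, -1, 0, -4, 0, 0, 0, 0.6, -1, 0, -9, 0, 0, 0.05, 1, 2, -2, -12, 0, 0, 0.15, 1, 6, -4, -12, 0, 0, 0.28, 1, 10, -6, -12, 0, 0, 0.41, 1, 14, -8, -12, 0, 0, 0.54, 1, 18, -10.5, -12, 0, 0, 0.67, 1, 22, -13, -12, 0, 0, 0.8, 1, 25, -15, -12, 0, 0, 0.815, 1],
)

```text
clock: 39.05
eef_pos: [428.8, 294.6, 142.6]
tool_rot: [-3.14, -0.001, 0.905]
force: [0.1, 0.9, 0.1]
width: 85.6
gripper_force: 0.0
```

Request:
step_arm(
  commands=[0, 0, 0, 0, 0, 0, 1, 0, 0, 0, 0, 0, 0, 1],
)

```text
clock: 39.25
eef_pos: [430.6, 292.6, 142.6]
tool_rot: [-3.141, -0.0, 0.909]
force: [0.8, -0.2, -0.7]
width: 85.3
gripper_force: 0.0
```

```bash
python3 -c "
from h import *
plan(410.8,317.9,55,.905)
for n in('top','scene'):
    d=shot(n)
    for b in blocks(d):
        if 50<b[2][2]<66 and 20<b[2][3]<30: print(n,*b)
    prof(d,n)
"
```

```text
t39.2 pos [430.6 292.6 142.6] yaw 0.909 w85.3 gf0.0 F [ 0.8 -0.2 -0.7] -> d [ 0.77 -3.11  8.76] r [-0.    -0.     0.004]
top [406. 295.] 68 [ 331.4 -346.9   56.3   26.5   19. ] 31.7
top block plane 92 x -29.1 31.4 y 42.4
top block plane 66 x -30.2 30.8 y 42.4
top block plane 40 x -29.9 31.6 y 42.4
top plate plane x -32.9 33.2 y 119.0
scene [277. 120.] 89 [409.9 316.3  58.5  23.7 -38.2] 31.0
scene block plane 92 x -29.8 30.4 y 30.8
scene block plane 66 x -29.6 30.1 y 30.8
scene block plane 40 x -29.3 30.9 y 30.8
scene plate plane x -31.7 31.0 y 119.1
```

Row still straight and centred, last block not moved. Going down for it.

Request:
step_arm(
  commands=[0.4, -1.5, 3, 0, 0, 0, 1, 0.75, -3.1, 6, 0, 0, 0, 1, 0.75, -3.1, 8.8, 0, 0, 0, 1, 0.75, -3.1, 8.8, 0, 0, 0, 1, 0.75, -3.1, 8.8, 0, 0, 0, 1],
)

```text
clock: 39.85
eef_pos: [412.7, 315.2, 54.4]
tool_rot: [3.141, 0.001, 0.903]
force: [0.3, -0.5, -0.1]
width: 85.3
gripper_force: 0.0
```

```bash
python3 -c "
from h import *
plan(410.8,317.9,3.5,.905)"
```

```text
t39.9 pos [412.7 315.2  54.4] yaw 0.903 w85.3 gf0.0 F [ 0.3 -0.5 -0.1] -> d [ 0.1  -0.32  5.09] r [ 0.001  0.001 -0.002]
```

Request:
step_arm(
  commands=[0.1, -0.3, 2, 0, 0, 0, 1, 0.1, -0.3, 4, 0, 0, 0, 1, 0.1, -0.3, 5.1, 0, 0, 0, 1, 0.1, -0.3, 5.1, 0, 0, 0, 1, 0.1, -0.3, 5.1, 0, 0, 0, 0.4, 0.1, -0.3, 5.1, 0, 0, 0, 0.4, 0.1, -0.3, 5.1, 0, 0, 0, 0.4, 0.1, -0.3, 5.1, 0, 0, 0, 0.4],
)

```text
clock: 40.65
eef_pos: [410.8, 319.5, 4.8]
tool_rot: [3.141, -0.002, 0.905]
force: [-0.0, -1.0, 5.6]
width: 59.2
gripper_force: 65.1
```

Request:
step_arm(
  commands=[0, 0, -2, 0, 0, 0, 0.4, 0, 0, -5, 0, 0, 0, 0.4, 0, 0, -8, 0, 0, 0, 0.4, 0, 0, -11, 0, 0, 0, 0.4, 0, 0, -13, 0, 0, 0, 0.4, 0, 0, -13, 0, 0, 0, 0.4],
)

```text
clock: 41.25
eef_pos: [411.6, 320.5, 136.6]
tool_rot: [3.14, -0.006, 0.906]
force: [0.6, -0.3, -1.3]
width: 59.2
gripper_force: 65.0
```

```bash
python3 -c "
from h import *
k=c2w(0.6,8);plan(k[0],k[1],130,1.721)"
```

```text
t41.2 pos [411.6 320.5 136.6] yaw 0.906 w59.2 gf65.0 F [ 0.6 -0.3 -1.3] -> d [-9.09 33.89  0.64] r [ 0.004 -0.006 -0.815]
```

Request:
step_arm(
  commands=[-0.9, 3.4, 0, 0, 0, -0.08, 0.4, -1.9, 7.2, 0, 0, 0, -0.17, 0.4, -2.9, 11, 0, 0, 0, -0.27, 0.4, -4, 15, 0, 0, 0, -0.37, 0.4, -5, 19, 0, 0, 0, -0.47, 0.4, -6.1, 23, 0, 0, 0, -0.57, 0.4, -7.2, 27, 0, 0, 0, -0.67, 0.4, -8.2, 30.5, 0, 0, 0, -0.77, 0.4, -9.1, 33.9, 0.6, 0, 0, -0.815, 0.4, -9.1, 33.9, 0.6, 0, 0, -0.815, 0.4],
)

```text
clock: 42.25
eef_pos: [622.2, 30.8, 125.1]
tool_rot: [-3.14, 0.004, 1.713]
force: [-0.6, -0.1, -0.8]
width: 58.8
gripper_force: 65.0
```

Request:
step_arm(
  commands=[0, 0, 2, 0, 0, 0, 0.4, 0, 0, 4, 0, 0, 0, 0.4, 0, 0, 6.5, 0, 0, 0, 0.4, 0, 0, 7, 0, 0, 0, 0.4, 0, 0, 7, 0, 0, 0, 0.4],
)

```text
clock: 42.75
eef_pos: [619.1, 38.6, 56.0]
tool_rot: [-3.138, -0.0, 1.721]
force: [0.9, 0.1, -1.5]
width: 59.1
gripper_force: 65.1
```

```bash
python3 -c "
from h import *
k=c2w(0.6,7);plan(k[0],k[1],21.5,1.721)"
```

```text
t42.8 pos [619.1  38.6  56. ] yaw 1.721 w59.1 gf65.1 F [ 0.9  0.1 -1.5] -> d [-0.03  0.33  3.45] r [-0.003 -0.     0.   ]
```

Request:
step_arm(
  commands=[0, 0.3, 1.5, 0, 0, 0, 0.4, 0, 0.3, 2.8, 0, 0, 0, 0.4, 0, 0.3, 3.4, 0, 0, 0, 0.4, 0, 0.3, 3.45, 0, 0, 0, 0.4, 0, 0.3, 3.45, 0, 0, 0, 0.4, 0, 0.3, 3.45, 0, 0, 0, 0.4],
)

```text
clock: 43.35
eef_pos: [623.9, 38.9, 23.4]
tool_rot: [3.141, -0.0, 1.721]
force: [0.2, -0.2, -0.4]
width: 59.0
gripper_force: 65.2
```

```bash
python3 -c "
from h import *
k=c2w(0.6,29);plan(k[0],k[1],20.7,1.721)"
```

```text
t43.4 pos [623.9  38.9  23.4] yaw 1.721 w59.0 gf65.2 F [ 0.2 -0.2 -0.4] -> d [ 2.21 -0.16  0.27] r [ 0.001 -0.    -0.   ]
```

Request:
step_arm(
  commands=[0.3, -0.1, 0.2, 0, 0, 0, 0.4, 0.7, -0.1, 0.2, 0, 0, 0, 0.4, 1.1, -0.1, 0.2, 0, 0, 0, 0.4, 1.5, -0.1, 0.2, 0, 0, 0, 0.4, 1.8, -0.1, 0.2, 0, 0, 0, 0.4, 2.1, -0.1, 0.2, 0, 0, 0, 0.4, 2.3, -0.1, 0.2, 0, 0, 0, 0.4, 2.5, -0.1, 0.2, 0, 0, 0, 0.4, 2.7, -0.1, 0.2, 0, 0, 0, 0.4, 2.7, -0.1, 0.2, 0, 0, 0, 0.4],
)

```text
clock: 44.35
eef_pos: [619.1, 60.6, 21.0]
tool_rot: [-3.141, 0.006, 1.719]
force: [1.3, -7.7, 0.4]
width: 58.6
gripper_force: 65.3
```

```bash
python3 -c "
from h import *
k=c2w(0.6,29);plan(k[0],k[1],20.7,1.721)"
```

```text
t44.4 pos [619.1  60.6  21. ] yaw 1.719 w58.6 gf65.3 F [ 1.3 -7.7  0.4] -> d [ 0.   -0.02  0.03] r [-0.     0.006 -0.002]
```

Request:
step_arm(
  commands=[-0.3, 0, 0, 0, 0, 0, 0.4, -0.3, 0, 0, 0, 0, 0, 1, -0.3, 0, 0, 0, 0, 0, 1, -0.3, 0, 0, 0, 0, 0, 1, -0.3, 0, -2.5, 0, 0, 0, 1, -0.3, 0, -5, 0, 0, 0, 1, -3, 0, -5, 0, 0, 0, 0.4, -4.5, 0, -5, 0, 0, 0, 0.4, -4.5, 0, -5, 0, 0, 0, 0.4, -4.5, 0, -3, 0, 0, 0, 0.4],
)

```text
clock: 45.35
eef_pos: [626.8, 21.2, 52.3]
tool_rot: [3.137, -0.001, 1.719]
force: [0.9, 0.8, 0.0]
width: 34.1
gripper_force: 0.0
```

```bash
python3 -c "
from h import *
k=c2w(0.6,4);plan(k[0],k[1],22,1.721)"
```

```text
t45.4 pos [626.8  21.2  52.3] yaw 1.719 w34.1 gf0.0 F [0.9 0.8 0. ] -> d [ 1.5  -0.2   3.03] r [ 0.004 -0.001 -0.002]
```

Request:
step_arm(
  commands=[0, -0.1, 1.5, 0, 0, 0, 0.4, 0, -0.1, 2.8, 0, 0, 0, 0.4, 0, -0.1, 2.8, 0, 0, 0, 0.4, 0.4, -0.1, 2.8, 0, 0, 0, 0.4, 0.9, -0.1, 2.8, 0, 0, 0, 0.4, 1.3, -0.1, 2.8, 0, 0, 0, 0.4, 1.6, -0.1, 2.8, 0, 0, 0, 0.4, 1.9, -0.1, 2.8, 0, 0, 0, 0.4, 2.1, -0.1, 2.8, 0, 0, 0, 0.4, 2.3, -0.1, 2.8, 0, 0, 0, 0.4],
)

```text
clock: 46.35
eef_pos: [622.4, 36.1, 23.7]
tool_rot: [3.141, 0.009, 1.718]
force: [2.7, -14.6, 3.6]
width: 34.2
gripper_force: 7.6
```

Request:
step_arm(
  commands=[0, 0, 0, 0, 0, 0, 0.4, -0.5, 0, 0, 0, 0, 0, 0.4, -1.5, 0, 0, 0, 0, 0, 0.4, -1.5, 0, -4, 0, 0, 0, 0.4, -1.5, 0, -8, 0, 0, 0, 0.4, -3, -3, -12, 0, 0, 0.15, 1, -6, -6, -14, 0, 0, 0.3, 1, -10, -9, -14, 0, 0, 0.45, 1, -14, -12, -14, 0, 0, 0.6, 1, -18, -15, -14, 0, 0, 0.75, 1],
)

```text
clock: 47.35
eef_pos: [498.5, -157.9, 163.5]
tool_rot: [3.141, -0.001, 0.966]
force: [0.7, -1.0, -0.0]
width: 85.7
gripper_force: 0.0
```

Run:
```python
from h import *
k=c2w(0,-95);plan(k[0],k[1],83,.15)
T=shot('top','top8.png');S=shot('scene','sc8.png')
prof(T,'top');prof(S,'scene')
a=cv2.resize(T['image'][165:265,195:325],None,fx=3,fy=3,interpolation=3);b=cv2.resize(S['image'][150:230,250:350],None,fx=4,fy=4,interpolation=3)
o=np.zeros((330,800,3),np.uint8);o[:a.shape[0],:a.shape[1]]=a;o[:b.shape[0],400:400+b.shape[1]]=b;cv2.imwrite('pics/c8.png',o[:,:,::-1])
```

```text
t47.4 pos [ 498.5 -157.9  163.5] yaw 0.966 w85.7 gf0.0 F [ 0.7 -1.  -0. ] -> d [15.74  5.94  8.07] r [ 0.    -0.001  0.816]
top block plane 92 x -29.6 31.4 y 16.2
top block plane 66 x -30.2 30.8 y 16.2
top block plane 40 x -29.9 31.6 y 16.2
top block plane 14 x -49.2 11.6 y 16.2
top plate plane x -30.5 33.2 y 120.1
scene block plane 92 x -29.8 31.6 y 8.1
scene block plane 66 x -29.6 30.1 y 8.1
scene block plane 40 x -29.3 30.9 y 8.1
scene block plane 14 x -49.2 11.9 y 8.1
scene plate plane x -31.7 32.1 y 119.1
```

View pics/c8.png

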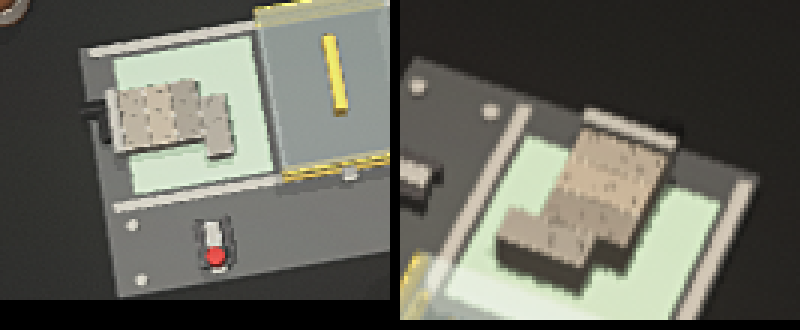

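The pictures show the first three blocks flush. The fourth was knocked aside by about 19 mm to -x (crop top (217,127)), so I measure it and mend it.

Run:
```python
from h import *
for n in('top','scene'):
    d=shot(n);P=cloud(d);q=cellxy(P)
    hsv=cv2.cvtColor(d['image'],cv2.COLOR_RGB2HSV)
    m=(P[...,2]>43)&(P[...,2]<53)&(q[...,1]>5)&(q[...,1]<41)&(abs(q[...,0])<60)
    m=cv2.morphologyEx(m.astype(np.uint8),2,np.ones((2,2)))
    r=rect(d,m,48);print(n,r,cellxy(np.array(r[:2])).round(1),'rel yaw',r[4]-np.degrees(CY))
    # rear edge by x bins
    v,u=np.nonzero(m);w=np.array([ray(d,a,b,48) for a,b in zip(u,v)]);c=cellxy(w)
    for x in(-40,-20,0):
        k=abs(c[:,0]-x)<4;print(x,c[k][:,1].min().round(1),c[k][:,1].max().round(1))
k=c2w(-18.8,25.5);plan(k[0],k[1],130,1.721)
```

```text
top [597.7  55.   59.   23.4   7.2] [-21.3  26.7] rel yaw -1.3943669269623475
-40 16.3 38.1
-20 16.2 37.6
0 15.7 37.1
scene [603.6  53.4  60.   31.5   9.2] [-15.7  24.2] rel yaw 0.6056330730376516
-40 8.2 36.1
-20 8.8 38.7
0 8.7 36.6
t47.5 pos [ 498.9 -157.7  163.1] yaw 0.969 w85.0 gf0.0 F [0.6 0.3 0.2] -> d [23.2  -3.64  3.32] r [ 0.    -0.    -0.752]
```

Request:
step_arm(
  commands=[3, -0.5, 0, 0, 0, -0.12, 1, 6, -1, 0, 0, 0, -0.24, 1, 9, -1.4, 0, 0, 0, -0.36, 1, 12, -1.9, 0, 0, 0, -0.48, 1, 15, -2.4, 0, 0, 0, -0.6, 1, 18, -2.8, 0, 0, 0, -0.7, 1, 21, -3.3, 1, 0, 0, -0.752, 1, 23.2, -3.6, 3.3, 0, 0, -0.752, 1, 23.2, -3.6, 6, 0, 0, -0.752, 1, 23.2, -3.6, 6, 0, 0, -0.752, 1],
)

```text
clock: 48.55
eef_pos: [598.0, 58.1, 99.6]
tool_rot: [-3.135, -0.002, 1.728]
force: [-1.3, -1.0, 0.2]
width: 85.2
gripper_force: 0.0
```

Request:
step_arm(
  commands=[0, 0, 1, 0, 0, 0, 0.9, 0, 0, 2.5, 0, 0, 0, 0.9, 0, 0, 2.5, 0, 0, 0, 0.9, 0, 0, 2.5, 0, 0, 0, 0.9],
)

```text
clock: 48.95
eef_pos: [600.6, 54.5, 77.9]
tool_rot: [-3.141, 0.0, 1.722]
force: [-0.3, 0.4, 0.2]
width: 77.1
gripper_force: 0.0
```

```bash
python3 -c "
from h import *
k=c2w(-18.8,25.5);plan(k[0],k[1],21,1.721)"
```

```text
t49.0 pos [600.6  54.5  77.9] yaw 1.722 w77.1 gf0.0 F [-0.3  0.4  0.2] -> d [-0.03 -0.03  5.69] r [-0.     0.     0.001]
```

Down, grip (slightly behind centre), draw back 8 mm.

Request:
step_arm(
  commands=[-0.1, 0, 2, 0, 0, 0, 0.9, -0.1, 0, 4, 0, 0, 0, 0.9, -0.1, 0, 5.5, 0, 0, 0, 0.9, -0.1, 0, 5.6, 0, 0, 0, 0.9, -0.1, 0, 5.6, 0, 0, 0, 0.4, -0.1, 0, 5.6, 0, 0, 0, 0.4, -0.1, 0, 5.6, 0, 0, 0, 0.4, -0.1, 0, 5.6, 0, 0, 0, 0.4],
)

```text
clock: 49.75
eef_pos: [601.5, 54.0, 22.8]
tool_rot: [3.14, 0.0, 1.723]
force: [-0.2, 0.3, 3.6]
width: 58.6
gripper_force: 65.5
```

Request:
step_arm(
  commands=[-0.4, 0, -0.2, 0, 0, 0, 0.4, -1, 0, -0.2, 0, 0, 0, 0.4, -1, 0.5, -0.2, 0, 0, 0, 0.4, -1, 1, -0.2, 0, 0, 0, 0.4, -1, 1.5, -0.2, 0, 0, 0, 0.4, -1, 1.9, -0.2, 0, 0, 0, 0.4, -1, 1.9, -0.2, 0, 0, 0, 0.4, -1, 1.9, -0.2, 0, 0, 0, 0.4],
)

```text
clock: 50.55
eef_pos: [620.9, 47.1, 23.7]
tool_rot: [-3.141, -0.0, 1.723]
force: [0.1, -0.6, -2.5]
width: 58.7
gripper_force: 65.0
```

```bash
python3 -c "
from h import *
k=c2w(0.6,27);plan(k[0],k[1],20.7,1.721)"
```

```text
t50.5 pos [620.9  47.1  23.7] yaw 1.723 w58.7 gf65.0 F [ 0.1 -0.6 -2.5] -> d [1.16 0.01 0.3 ] r [-0.    -0.     0.002]
```

Request:
step_arm(
  commands=[0.2, 0, 0.12, 0, 0, 0, 0.4, 0.5, 0, 0.12, 0, 0, 0, 0.4, 0.8, 0, 0.12, 0, 0, 0, 0.4, 1, 0, 0.12, 0, 0, 0, 0.4, 1.2, 0, 0.12, 0, 0, 0, 0.4, 1.4, 0, 0.12, 0, 0, 0, 0.4, 1.6, 0, 0.12, 0, 0, 0, 0.4, 1.6, 0, 0.12, 0, 0, 0, 0.4],
)

```text
clock: 51.35
eef_pos: [619.5, 56.9, 22.9]
tool_rot: [-3.141, 0.007, 1.72]
force: [2.5, -10.5, 1.0]
width: 58.7
gripper_force: 65.4
```

```bash
python3 -c "
from h import *
k=c2w(0.6,27);plan(k[0],k[1],22.5,1.721)"
```

```text
t51.4 pos [619.5  56.9  22.9] yaw 1.720 w58.7 gf65.4 F [  2.5 -10.5   1. ] -> d [ 0.17 -0.    0.04] r [-0.     0.007 -0.001]
```

Request:
step_arm(
  commands=[-0.3, 0, 0, 0, 0, 0, 0.4, -0.3, 0, 0, 0, 0, 0, 0.9, -0.3, 0, 0, 0, 0, 0, 0.9, -0.3, 0, 0, 0, 0, 0, 0.9, -0.3, 0, -2.5, 0, 0, 0, 0.9, -0.3, 0, -5, 0, 0, 0, 0.9, -2.5, 0, -5, 0, 0, 0, 0.4, -4, 0, -5, 0, 0, 0, 0.4, -4, 0, -5, 0, 0, 0, 0.4, -4, 0, -3, 0, 0, 0, 0.4],
)

```text
clock: 52.35
eef_pos: [626.3, 23.3, 54.0]
tool_rot: [3.138, -0.0, 1.721]
force: [0.6, -0.1, 0.3]
width: 34.0
gripper_force: 0.0
```

```bash
python3 -c "
from h import *
k=c2w(0.6,4);plan(k[0],k[1],22,1.721)"
```

```text
t52.4 pos [626.3  23.3  54. ] yaw 1.721 w34.0 gf0.0 F [ 0.6 -0.1  0.3] -> d [ 1.29 -0.19  3.2 ] r [ 0.004 -0.     0.   ]
```

Request:
step_arm(
  commands=[-0.1, -0.1, 1.5, 0, 0, 0, 0.4, -0.1, -0.1, 3, 0, 0, 0, 0.4, -0.1, -0.1, 3, 0, 0, 0, 0.4, 0.4, -0.1, 3, 0, 0, 0, 0.4, 0.8, -0.1, 3, 0, 0, 0, 0.4, 1.1, -0.1, 3, 0, 0, 0, 0.4, 1.4, -0.1, 3, 0, 0, 0, 0.4, 1.7, -0.1, 3, 0, 0, 0, 0.4, 1.9, -0.1, 3, 0, 0, 0, 0.4, 2.1, -0.1, 3, 0, 0, 0, 0.4],
)

```text
clock: 53.35
eef_pos: [622.2, 36.1, 23.5]
tool_rot: [3.141, 0.01, 1.719]
force: [3.3, -15.6, 3.1]
width: 34.2
gripper_force: 7.8
```

Request:
step_arm(
  commands=[0, 0, 0, 0, 0, 0, 0.4, -0.5, 0, 0, 0, 0, 0, 0.4, -1.5, 0, 0, 0, 0, 0, 0.4, -1.5, 0, -4, 0, 0, 0, 0.4, -1.5, 0, -8, 0, 0, 0, 0.4, -3, -3, -12, 0, 0, 0.15, 1, -6, -6, -14, 0, 0, 0.3, 1, -10, -9, -14, 0, 0, 0.45, 1, -14, -12, -14, 0, 0, 0.6, 1, -18, -15, -14, 0, 0, 0.75, 1],
)

```text
clock: 54.35
eef_pos: [498.7, -157.9, 163.4]
tool_rot: [3.141, -0.001, 0.968]
force: [1.0, -1.2, -0.2]
width: 85.5
gripper_force: 0.0
```

Run:
```python
from h import *
T=shot('top','top9.png');S=shot('scene','sc9.png')
prof(T,'top');prof(S,'scene')
k=c2w(-0.5,-94);plan(k[0],k[1],140,.15)
a=cv2.resize(T['image'][165:265,195:325],None,fx=3,fy=3,interpolation=3);b=cv2.resize(S['image'][150:230,250:350],None,fx=4,fy=4,interpolation=3)
o=np.zeros((330,800,3),np.uint8);o[:a.shape[0],:a.shape[1]]=a;o[:b.shape[0],400:400+b.shape[1]]=b;cv2.imwrite('pics/c9.png',o[:,:,::-1])
```

```text
top block plane 92 x -31.1 31.4 y 16.6
top block plane 66 x -30.7 30.8 y 16.6
top block plane 40 x -30.4 31.6 y 16.6
top block plane 14 x -29.5 31.5 y 16.6
top plate plane x -30.5 33.2 y 119.0
scene block plane 92 x -29.8 30.4 y 7.3
scene block plane 66 x -29.6 30.1 y 7.3
scene block plane 40 x -29.3 30.9 y 7.3
scene block plane 14 x -29.1 31.7 y 7.3
scene plate plane x -31.7 32.1 y 119.1
t54.5 pos [ 494.9 -164.4  162.8] yaw 0.959 w85.3 gf0.0 F [ 0.6  0.4 -0.6] -> d [16.57  5.65  2.18] r [0.002 0.006 0.809]
```

View pics/c9.png

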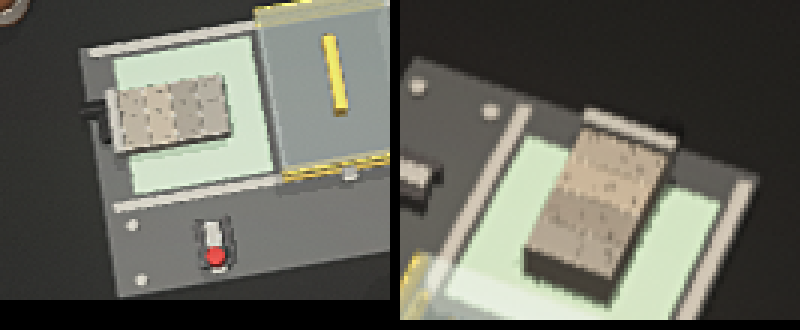

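The four blocks stand in a straight, centred row against the plate. Now the guard handle.

Request:
step_arm(
  commands=[2.5, 0.9, 0, 0, 0, 0.13, 1, 5, 1.8, 0, 0, 0, 0.26, 1, 7.5, 2.7, 0, 0, 0, 0.39, 1, 10, 3.5, 0, 0, 0, 0.52, 1, 12.5, 4.4, 0, 0, 0, 0.65, 1, 15, 5.2, 0, 0, 0, 0.78, 1, 16.6, 5.65, 0, 0, 0, 0.81, 1, 16.6, 5.65, 1, 0, 0, 0.81, 1, 16.6, 5.65, 1, 0, 0, 0.81, 1, 16.6, 5.65, 1, 0, 0, 0.81, 1],
)

```text
clock: 55.45
eef_pos: [638.1, -52.6, 151.9]
tool_rot: [-3.142, 0.003, 0.162]
force: [0.1, -0.1, 0.2]
width: 85.3
gripper_force: 0.0
```

```bash
python3 -c "
from h import *
k=c2w(-0.5,-94);plan(k[0],k[1],83.5,.15)"
```

```text
t55.5 pos [638.1 -52.6 151.9] yaw 0.162 w85.3 gf0.0 F [ 0.1 -0.1  0.2] -> d [-0.3   0.82  6.84] r [-0.     0.003  0.012]
```

Request:
step_arm(
  commands=[-0.3, 0.8, 2, 0, 0, 0.012, 1, -0.3, 0.8, 4.5, 0, 0, 0.012, 1, -0.3, 0.8, 6.8, 0, 0, 0.012, 1, -0.3, 0.8, 6.8, 0, 0, 0.012, 1, -0.3, 0.8, 6.8, 0, 0, 0.012, 0, -0.3, 0.8, 6.8, 0, 0, 0.012, 0, -0.3, 0.8, 6.8, 0, 0, 0.012, 0, -0.3, 0.8, 6.8, 0, 0, 0.012, 0, -0.3, 0.8, 6.8, 0, 0, 0.012, 0, -0.3, 0.8, 6.8, 0, 0, 0.012, 0],
)

```text
clock: 56.45
eef_pos: [638.4, -59.9, 85.5]
tool_rot: [3.141, -0.001, 0.151]
force: [-1.4, 0.6, 4.8]
width: 10.5
gripper_force: 59.6
```

```bash
python3 -c "
from h import *
plan(612,96.2,83.9,.15)"
```

```text
t56.5 pos [638.4 -59.9  85.5] yaw 0.151 w10.5 gf59.6 F [-1.4  0.6  4.8] -> d [ -0.26 -15.83   0.16] r [ 0.    -0.001  0.001]
```

Request:
step_arm(
  commands=[0, -2, 0, 0, 0, 0, 0, 0, -4, 0, 0, 0, 0, 0, 0, -6, 0, 0, 0, 0, 0, 0, -8, 0, 0, 0, 0, 0, 0, -10, 0, 0, 0, 0, 0, 0, -12, 0, 0, 0, 0, 0, 0, -14, 0, 0, 0, 0, 0, 0, -15.5, 0, 0, 0, 0, 0, 0, -16, 0, 0, 0, 0, 0, 0, -16.3, 0, 0, 0, 0, 0],
)

```text
clock: 57.45
eef_pos: [614.1, 97.7, 85.5]
tool_rot: [3.136, -0.0, 0.15]
force: [-0.9, -11.2, 5.6]
width: 10.7
gripper_force: 60.3
```

Request:
step_arm(
  commands=[0, -0.2, 0, 0, 0, 0, 0, 0, -0.3, 0, 0, 0, 0, 0, 0, -0.3, 0, 0, 0, 0, 0],
)

```text
clock: 57.75
eef_pos: [614.1, 97.7, 85.5]
tool_rot: [3.134, -0.0, 0.148]
force: [-0.8, -11.9, 6.1]
width: 10.8
gripper_force: 60.3
```

```bash
python3 -c "
from h import *
plan(612,96.2,83.9,.15)"
```

```text
t57.8 pos [614.1  97.7  85.5] yaw 0.148 w10.8 gf60.3 F [ -0.8 -11.9   6.1] -> d [-0.23  0.11  0.16] r [ 0.008 -0.    -0.002]
```

Guard at its shut stop. Now the knob.

Request:
step_arm(
  commands=[0, 0.3, 0, 0, 0, 0, 0, 0, 0.3, 0, 0, 0, 0, 1, 0, 0.3, 0, 0, 0, 0, 1, 0, 0.3, 0, 0, 0, 0, 1, 0, 0.3, -4, 0, 0, 0, 1, 0, 0.3, -7.5, 0, 0, 0, 1, -4, 0.8, -7.5, 0, 0, 0, 1, -8, 1.2, -7.5, 0, 0, 0, 1, -12, 1.7, -7.5, 0, 0, 0, 1, -15, 2, -7.5, 0, 0, 0, 1],
)

```text
clock: 58.75
eef_pos: [464.9, 61.8, 159.7]
tool_rot: [-3.141, 0.002, 0.151]
force: [0.6, 0.2, 0.1]
width: 85.4
gripper_force: 0.0
```

Request:
step_arm(
  commands=[0, 0, 2, 0, 0, 0, 1, 0, 0, 4, 0, 0, 0, 1, 0, 0, 4, 0, 0, 0, 1, 0, 0, 4, 0, 0, 0, 1],
)

```text
clock: 59.15
eef_pos: [467.8, 62.3, 119.7]
tool_rot: [-3.141, 0.001, 0.151]
force: [0.4, -0.0, 0.3]
width: 85.5
gripper_force: 0.0
```

```bash
python3 -c "
from h import *
plan(467,57.6,44,.15)"
```

```text
t59.1 pos [467.8  62.3 119.7] yaw 0.151 w85.5 gf0.0 F [ 0.4 -0.   0.3] -> d [-0.14  0.46  7.57] r [-0.     0.001  0.001]
```

Request:
step_arm(
  commands=[-0.1, 0.45, 2.5, 0, 0, 0, 1, -0.1, 0.45, 5, 0, 0, 0, 1, -0.1, 0.45, 7.5, 0, 0, 0, 1, -0.1, 0.45, 7.5, 0, 0, 0, 1, -0.1, 0.45, 7.5, 0, 0, 0, 0, -0.1, 0.45, 7.5, 0, 0, 0, 0, -0.1, 0.45, 7.5, 0, 0, 0, 0, -0.1, 0.45, 7.5, 0, 0, 0, 0, -0.1, 0.45, 7.5, 0, 0, 0, 0, -0.1, 0.45, 7.5, 0, 0, 0, 0],
)

```text
clock: 60.15
eef_pos: [467.9, 57.3, 45.5]
tool_rot: [3.142, -0.001, 0.151]
force: [-0.1, -0.2, 6.7]
width: 16.5
gripper_force: 58.3
```

```bash
python3 -c "
from h import *
plan(494.4,61.3,44.3,.15)"
```

```text
t60.1 pos [467.9  57.3  45.5] yaw 0.151 w16.5 gf58.3 F [-0.1 -0.2  6.7] -> d [2.68 0.01 0.12] r [ 0.    -0.001  0.001]
```

Request:
step_arm(
  commands=[0.5, 0, 0, 0, 0, 0, 0, 1, 0, 0, 0, 0, 0, 0, 1.5, 0, 0, 0, 0, 0, 0, 2, 0, 0, 0, 0, 0, 0, 2.4, 0, 0, 0, 0, 0, 0, 2.7, 0, 0, 0, 0, 0, 0, 2.9, 0, 0, 0, 0, 0, 0, 3.1, 0, 0, 0, 0, 0, 0, 3.2, 0, 0, 0, 0, 0, 0, 3.2, 0, 0, 0, 0, 0, 0],
)

```text
clock: 61.15
eef_pos: [495.6, 61.7, 45.4]
tool_rot: [-3.141, 0.006, 0.151]
force: [-6.8, -1.0, 13.8]
width: 16.1
gripper_force: 59.0
```

```bash
python3 -c "
from h import *
plan(494.4,61.3,44.3,.15)"
```

```text
t61.1 pos [495.6  61.7  45.4] yaw 0.151 w16.1 gf59.0 F [-6.8 -1.  13.8] -> d [-0.12  0.02  0.11] r [-0.     0.006  0.001]
```

Request:
step_arm(
  commands=[0.3, 0, 0, 0, 0, 0, 0, 0.3, 0, 0, 0, 0, 0, 0, -0.1, 0, 0, 0, 0, 0, 1, -0.2, 0, 0, 0, 0, 0, 1, -0.2, 0, 0, 0, 0, 0, 1, -0.2, 0, 0, 0, 0, 0, 1, -0.2, 0, -4, 0, 0, 0, 1, -0.2, 0, -8, 0, 0, 0, 1, -0.2, 0, -12, 0, 0, 0, 1, -2, 3, -14, 0, 0, 0, 1],
)

```text
clock: 62.15
eef_pos: [487.7, 33.7, 187.8]
tool_rot: [-3.14, -0.009, 0.158]
force: [-0.7, -1.5, -0.3]
width: 85.6
gripper_force: 0.0
```

Request:
step_arm(
  commands=[-2, 4, 0, 0, 0, 0, 1, -3, 8, 0, 0, 0, 0, 1, -4, 12, 0, 0, 0, 0, 1, -5, 16, 0, 0, 0, 0, 1, -6, 20, 0, 0, 0, 0, 1, -6, 20, 0, 0, 0, 0, 1, -6, 20, 0, 0, 0, 0, 1],
)

```text
clock: 62.85
eef_pos: [454.4, -178.2, 184.6]
tool_rot: [-3.142, -0.0, 0.148]
force: [0.2, 0.2, 0.4]
width: 85.4
gripper_force: 0.0
```

Run:
```python
from h import *
T=shot('top','top10.png');S=shot('scene','sc10.png')
plan(495,61,100)
for n,d in(('top',T),('scene',S)):
    hsv=cv2.cvtColor(d['image'],cv2.COLOR_RGB2HSV);H,Sa,V=[hsv[...,i].astype(int) for i in range(3)]
    m=((H<6)|(H>174))&(Sa>150)&(V>70);m[:, :240]=0;m[:,290:]=0;m[:170]=0;m[260:]=0
    v,u=np.nonzero(m);print(n,'red',u.mean(),v.mean(),len(u))
a=cv2.resize(T['image'][165:265,195:325],None,fx=3,fy=3,interpolation=3);b=cv2.resize(S['image'][140:240,235:335],None,fx=4,fy=4,interpolation=3)
o=np.zeros((400,800,3),np.uint8);o[:a.shape[0],:a.shape[1]]=a;o[:b.shape[0],400:400+b.shape[1]]=b;cv2.imwrite('pics/c10.png',o[:,:,::-1])
```

```text
t63.0 pos [ 454.8 -175.9  184.6] yaw 0.152 w85.3 gf0.0 F [ 0.9 -0.2  0.6] -> d [  7.57 -22.8    8.48] r [-0.001 -0.     0.   ]
top red 264.80645161290323 240.7741935483871 31
scene red 253.03658536585365 187.85365853658536 82
```

View pics/c10.png

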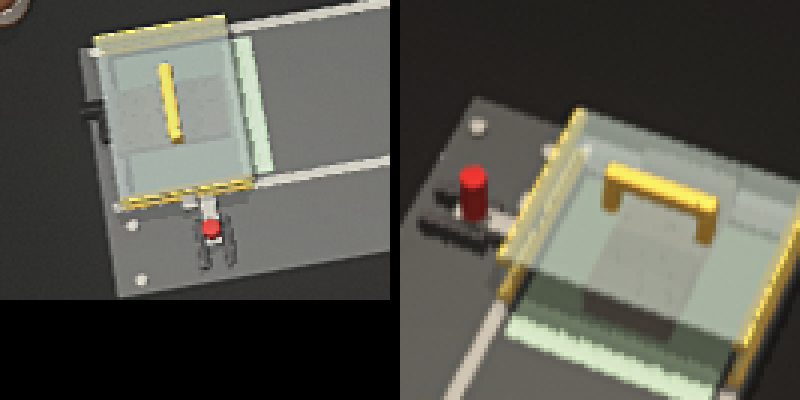

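View pics/top10.png

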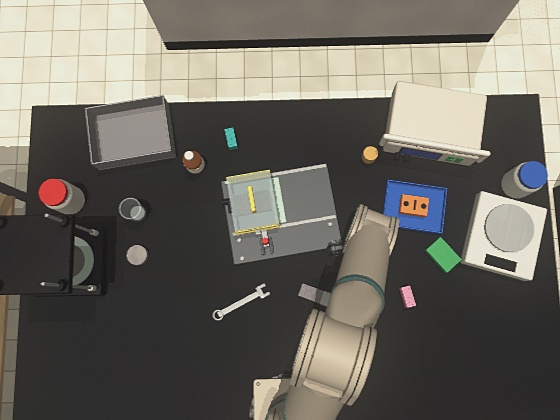

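The red knob is back at its starting pixels: (264.8,240.8) in top against (264.6,240.6), and (253.0,187.9) in scene against (253.0,187.8). The guard is shut over the straight row, the spacer lies in the tray at (415,205), and the bystanders are where they were. Handing in.

```bash
python3 -c "
from cell import ctrl
print(ctrl.finish_job())"
```

```text
the job is handed in; nothing more can be done
None
```

The job is done and handed in at about 63 s: the spacer lies flat in the tray, all four blocks stand in a straight, centred row against the stop plate (the fourth was knocked aside by about 19 mm and reset), the guard is shut, and the catch is home.

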